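Brush out the sample canisters and release them to the green tray

ROBOT

A 6-joint arm with a two-finger parallel gripper is mounted at the origin on the work surface. World frame = base frame: x ahead of the robot, y to its left, z up, the work surface at z = 0. Lengths are in m, angles in rad, forces in N, time in s.
With the tool pointing down it reaches from about 0.25 to 0.725 m from the base axis. Payload 9.7 kg.
Tool frame: the origin (TCP) lies midway between the tips of the shut fingers; the grasp point (between the pads) lies 19 mm behind it (env.hold_point_z is the distance from the TCP to the grasp point, in m); z points along the fingers, x is the direction in which the jaws open and shut, and the axes are right-handed (so a half turn about z gives the same grasp; the last joint's range is limited). The gripper opens to 85 mm and grips with 20 to 120 N. Pads are 22 mm wide; open, the fingers measure 114 mm over their backs; the gripper's body (76 mm by 85 mm) begins 54 mm behind the grasp point. The pads swing forward as they close: fully open they stand 13 mm farther back than shut.
Start: joints at [1.258, 0.087, 0.176, 1.66, 0, 1.571], TCP at [0.169, 0.523, 0.205] pointing down, gripper open.
Joint ranges: [-3.13, 3.13], [-0.85, 1.81], [-1.15, 1.24], [-2.2, 2.28], [-1.44, 1.52], [-3.14, 3.14]. Speed limits (rad/s): [2.22, 2.22, 2.57, 3.14, 3.14, 3.14].

INTERFACE

Orientations are given as a unit quaternion [w, x, y, z].
In Python, from rig import env gives the robot as it stands.
- The arm moves only by the shell command python3 -m inch 'ROWS' [OPENING] [FORCE]. ROWS is JSON, a list of rows, each an object with "travel": the shift along the tool's x, y, z in m, a list of three; "turn": the turn, a rotation vector about the tool's x, y, z in degrees, a list of three. A call has 1 to 12 rows; each row is the pose to reach, as a shift and turn from the pose commanded when the call began, along the tool's axes at that moment; what a row does not reach only later rows make up. A row lasts 1/8 s, in which the tool goes at most 62.5 mm and 10.7 degrees, less where a joint would pass 70% of its speed; a pose out of reach is approached as far as the arm can. A call with a gripper value outside its range is refused whole. OPENING is the opening, from 0 (shut) to 1 (fully open), set as the call begins (- or left out, the last holds). The fingers move at their own pace and stop on an object; FORCE is the grip in N (left out, the last holds). Time passes only in rows, so rows that repeat a pose let the fingers close. It gives the time, the measured TCP pose, the force and the opening at its end, in the units of the state.
- env.observe(): the state, without advancing time (a new reading comes with each control period).
- env.grab_frame(name): name is "scene" or "top" or "wrist"; returns the picture (384x512x3 uint8, red, green, blue); there is no depth.
- env.calibration(name): a dict with "vertical_fov" (degrees; the focal length in pixels is half the picture's height over the tangent of half this angle, whatever the lens; pixels are square), "cx", "cy" (the principal point, pixels), "rvec" (rotation vector, rad) and "tvec" (3), from world to camera coordinates, as OpenCV has them; the wrist camera has in their place "tool_from_camera" (4x4, takes a point from camera to tool coordinates, whose origin is the TCP and whose axes are the tool frame's). Camera axes: x right, y down, z forward; pixel columns grow to the right and rows downward; lengths in m; the calibration is good to about 2 mm. The wrist camera is an equidistant fisheye: a pixel r from the principal point sees the ray r / f radians off the axis. A picture is of the moment at which its call begins: read the wrist's pose just before it. calibration takes no time and is no camera call.
- env.hand_in(): hands the job in, once; it reports no verdict.
The state is a dict: "t": time; "qpos": joint angles; "dq": joint speeds; "tau": joint torques, N m; "eef_pos": TCP position; "orientation": TCP orientation; "contact_force": force on the tool from outside, world axes, zero at the start; "moment": the same for the moment, N m; "finger_gap": opening from 0.0 (shut) to 1.0 (fully open).
Only numpy, scipy, OpenCV 4.12 (cv2) and the standard library are available. Lean on these libraries where they do the work, as an engineer would, in place of code of your own. Each camera call takes 0.05 s, during which the arm holds its last target.

TASK

Take the long brush from its holder and brush out every sample canister standing on the bench, the white-topped one first, then the yellow, then the blue (so that coarse residue is not carried into fine samples): give each two full strokes, every time pushing the brush right down to the canister's floor and drawing its lower end up again to the mouth. Then hang the brush upright in its holder again and stand every canister upright, wholly on the tray that has the green marker, without disturbing the gauge block, the jar or the brass pan.

Things in the scene. Friction and masses are not known exactly. Their poses are not given: they have to be found in the camera images.
- can_white: round open-topped steel sample canister with a white upper part (fine samples): outside diameter 60, height 90, wall 4, bore 52, floor 5 thick; 0.2 to 0.4 kg, loose. Origin at the centre of its underside, z up to the mouth. May be absent.
- can_yellow: round open-topped steel sample canister with a yellow upper part (medium samples): outside diameter 60, height 90, wall 4, bore 52, floor 5 thick; 0.2 to 0.4 kg, loose. Origin at the centre of its underside, z up to the mouth. May be absent.
- can_blue: round open-topped steel sample canister with a blue upper part (coarse samples): outside diameter 60, height 90, wall 4, bore 52, floor 5 thick; 0.2 to 0.4 kg, loose. Origin at the centre of its underside, z up to the mouth. May be absent.
- brush: long stiff brush, 181 long, 0.12 kg, standing upright in the holder at the start. Origin at the centre of its lower end, z up along it: round blue and white head, diameter 38, from 0 to 45; steel stem, diameter 12, to 115; black rubber guard disc, diameter 64, from 115 to 121; orange square handle 24 by 24 (sides along x and y) from 121 to 181. Grip it by the handle.
- holder: fixed upright aluminium tube on a round foot: outside diameter 64, bore 48, height 125, open on top; the foot is 90 across and 4 thick. The brush hangs in it by the guard disc resting on the rim, so its lower end is 10 above the table. Origin at the centre of its underside.
- tray_left: flat white plastic slab on the robot's left side, fixed, 320 (x) by 130 (y) by 6 thick, no rim. Origin at the centre of its underside; x along its length, away from the robot. A marker stands on its far end, centred 135 from its origin along x.
- tray_right: flat white plastic slab on the robot's right side, fixed, 320 (x) by 130 (y) by 6 thick, no rim. Origin at the centre of its underside; x along its length, away from the robot. A marker stands on its far end, centred 135 from its origin along x.
- marker_green: small green cone, 40 diameter, 40 high, fixed on the far end of one of the two trays (the one to use). Origin at the centre of its underside.
- marker_red: small red cone, 40 diameter, 40 high, fixed on the far end of one of the two trays (the one to leave empty). Origin at the centre of its underside.
- gauge_block: bystander: bright steel block 35 by 100 by 30 high, beyond the holder. Origin at the centre of its underside.
- jar: bystander: closed jar with a black cap, diameter 60, height 90, beyond the work. Origin at the centre of its underside.
- sieve_pan: bystander: shallow brass sieve pan with a steel mesh inside, diameter 100, height 45, beyond the work. Origin at the centre of its underside.
Not all that is in view belongs to the job. Leave any orange or pink look-alike of the can_white alone. What is shaped like the can_yellow but purple is not meant.

How it is judged:
By the outcome, as a careful person would: the job done as asked, in the order asked, and still so for the second after the job is handed in, with the robot touching nothing.
Of can_white, can_yellow, can_blue only 2 to 3 are there at a start; the rules pass over those that are not, and their reading is None.
At some moment in a run one of can_white, can_yellow, can_blue may be knocked a few centimetres aside while the robot is not near it.
It also fails if it takes over 210 s, if anything falls off the work surface, if the arm or the gripper's body presses on something with over 40 N, if the wrist force passes 120 N, or if a joint passes its speed limit or range.

## Working session

There is one attempt and no reset: what is moved stays moved. The work goes in short steps, Python scripts to look and compute and a shell command to move; the robot and the scene stay as the last step left them, time stands still between calls to the robot, and variables do not carry over. Pictures are saved under pics/ and viewed, and the job is handed in when it is done.

```bash
ls; mkdir -p pics; python3 - <<'E'
from rig import env
import cv2
s=env.observe();print({k:s[k] for k in('t','qpos','eef_pos','orientation','contact_force','finger_gap')})
for n in('scene','top','wrist'):
    im=env.grab_frame(n);cv2.imwrite(f'pics/{n}0.png',im[:,:,::-1]);print(n,env.calibration(n))
print(env.hold_point_z)
E
```

```text
pics
{'t': 0.0, 'qpos': array([ 1.25797326e+00,  8.74560122e-02,  1.75103957e-01,  1.65977768e+00,
       -5.76216955e-05,  1.57080722e+00]), 'eef_pos': array([0.16919556, 0.52304939, 0.20416983]), 'orientation': array([ 4.15539295e-04,  8.08627127e-01,  5.88321107e-01, -5.22160872e-04]), 'contact_force': array([-0.11602075,  0.09487025,  0.50810766]), 'finger_gap': 1.003962134374176}
scene {'vertical_fov': 48.02815267392455, 'cx': 252.44746401514408, 'cy': 197.202594892711, 'rvec': array([ 2.141885  ,  1.43207819, -0.48062237]), 'tvec': array([-0.1989652 , -0.40934557,  1.31341881])}
top {'vertical_fov': 47.682722208318, 'cx': 253.1972429651207, 'cy': 196.04827329203957, 'rvec': array([ 2.1578846 , -2.15836613,  0.12960202]), 'tvec': array([-0.02670061,  0.59209876,  0.8475813 ])}
wrist {'vertical_fov': 65.70646984690485, 'cx': 256.7566703089621, 'cy': 193.05041170610647, 'tool_from_camera': array([[ 9.99999385e-01,  1.10572801e-03,  8.19873088e-05,
        -9.08596664e-04],
       [-1.07447629e-03,  9.48175897e-01,  3.17744100e-01,
        -8.11880562e-02],
       [ 2.73600161e-04, -3.17743993e-01,  9.48176503e-01,
        -1.69371679e-01],
       [ 0.00000000e+00,  0.00000000e+00,  0.00000000e+00,
         1.00000000e+00]])}
0.0187
```

View pics/scene0.png

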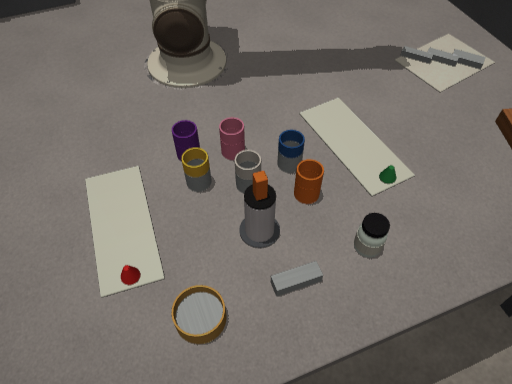

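View pics/top0.png

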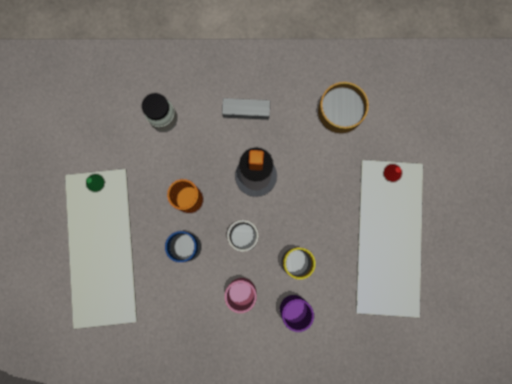

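View pics/wrist0.png

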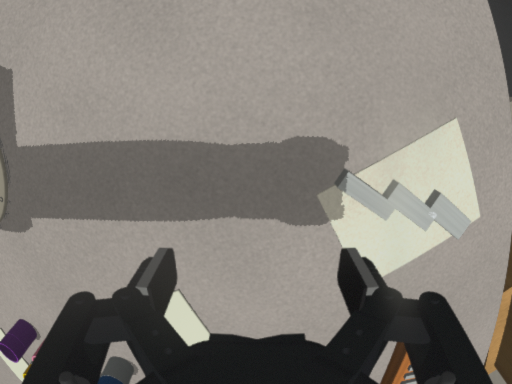

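```bash
cat > h.py <<'E'
import numpy as np,cv2
from rig import env
from scipy.spatial.transform import Rotation as R
def cam(n):
    c=env.calibration(n);f=192/np.tan(np.radians(c['vertical_fov']/2))
    return c,f
def ray(n,uv,st=None):
    c,f=cam(n);u=(uv[0]-c['cx'])/f;v=(uv[1]-c['cy'])/f
    if n=='wrist':
        r=np.hypot(u,v);k=np.sin(r)/max(r,1e-9);d=np.array([u*k,v*k,np.cos(r)])
        T=tool();M=T@c['tool_from_camera'] if st is None else st@c['tool_from_camera']
        return M[:3,3],M[:3,:3]@d
    Rm=cv2.Rodrigues(c['rvec'])[0];return -Rm.T@c['tvec'],Rm.T@np.array([u,v,1.])
def tool(s=None):
    s=s or env.observe();T=np.eye(4);q=s['orientation'];T[:3,:3]=R.from_quat([q[1],q[2],q[3],q[0]]).as_matrix();T[:3,3]=s['eef_pos'];return T
def hit(n,uv,z,st=None):
    o,d=ray(n,uv,st);return o+d*(z-o[2])/d[2]
def proj(n,P,st=None):
    c,f=cam(n);P=np.atleast_2d(P).astype(float)
    if n=='wrist':
        M=np.linalg.inv((tool() if st is None else st)@c['tool_from_camera']);p=P@M[:3,:3].T+M[:3,3]
        rr=np.hypot(p[:,0],p[:,1]);a=np.arctan2(rr,p[:,2]);return np.c_[c['cx']+f*a*p[:,0]/rr,c['cy']+f*a*p[:,1]/rr]
    p=P@cv2.Rodrigues(c['rvec'])[0].T+c['tvec'];return np.c_[c['cx']+f*p[:,0]/p[:,2],c['cy']+f*p[:,1]/p[:,2]]
def ring(x,y,z,r,n=72):
    a=np.linspace(0,2*np.pi,n,endpoint=False);return np.c_[x+r*np.cos(a),y+r*np.sin(a),0*a+z]
def crop(im,x0,y0,w,h,k,rings,n,fn,st=None):
    big=cv2.resize(im[y0:y0+h,x0:x0+w,::-1],None,fx=k,fy=k,interpolation=cv2.INTER_CUBIC)
    for P,col in rings:
        uv=proj(n,P,st);uv=((uv-[x0,y0]+.5)*k).astype(int)
        for a in uv: cv2.circle(big,tuple(int(t) for t in a),1,col,-1)
    cv2.imwrite(fn,big)
def local(p,T=None):
    """world displacement -> tool axes from current pose to target TCP"""
    T=tool() if T is None else T
    return T[:3,:3].T@(np.asarray(p)-T[:3,3])
E
python3 - <<'E'
from h import *
im=cv2.imread('pics/top0.png')[:,:,::-1]
g={'white':(243,236),'yellow':(299,263),'blue':(182,247),'orange':(184,195),'pink':(240,294),'purple':(297,313)}
rs=[]
for k,v in g.items():
    p=hit('top',v,.09);print(k,p.round(3));rs.append((ring(*p[:2],.09,.03),(0,255,0)))
p=hit('top',(257,160),.191);print('handle',p);
p2=hit('top',(256,164),.125);print('guard',p2);rs.append((ring(*p2[:2],.125,.032),(0,255,0)))
for q in((67,174),(125,170),(135,322),(75,327)):print('tray',hit('top',q,.006).round(3))
for q,z in(((157,104),.09),((343,105),.045),((246,106),.03)):print(hit('top',q,z).round(3))
crop(im,130,130,200,200,3,rs,'top','pics/c0.png')
E
```

```text
white [ 0.51  -0.008  0.09 ]
yellow [ 0.459 -0.113  0.09 ]
blue [0.489 0.107 0.09 ]
orange [0.588 0.105 0.09 ]
pink [ 0.402 -0.002  0.09 ]
purple [ 0.368 -0.108  0.09 ]
handle [ 0.63459623 -0.03348991  0.191     ]
guard [ 0.64075565 -0.03213328  0.125     ]
tray [0.643 0.367 0.006]
tray [0.651 0.245 0.006]
tray [0.338 0.213 0.006]
tray [0.328 0.335 0.006]
[0.767 0.162 0.09 ]
[ 0.78  -0.212  0.045]
[ 0.783 -0.012  0.03 ]
```

View pics/c0.png

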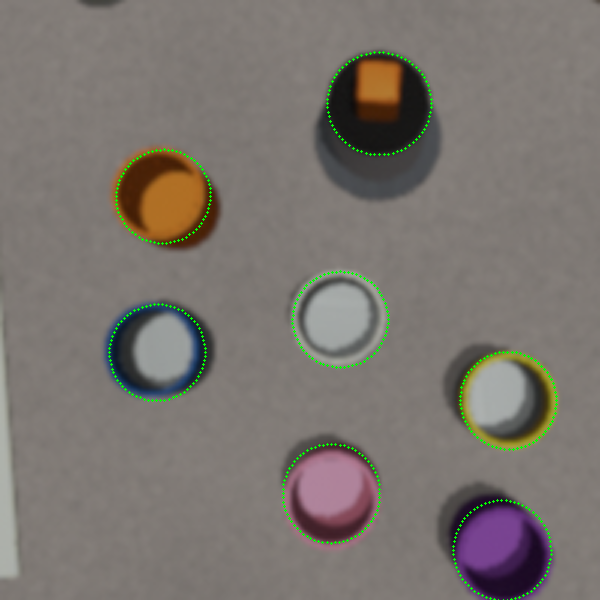

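```bash
python3 - <<'E'
from h import *
im=cv2.imread('pics/scene0.png')[:,:,::-1]
g={'w':(.510,-.008),'y':(.459,-.113),'b':(.489,.1075)}
rs=[(ring(x,y,.09,.03),(0,255,0)) for x,y in g.values()]+[(ring(.6407,-.0325,.131,.032),(0,255,0)),(ring(.6407,-.0325,0,.045),(255,255,0)),(ring(.6407,-.0325,.191,.012),(255,0,255))]
crop(im,160,110,170,140,4,rs,'scene','pics/c1.png')
im=cv2.imread('pics/top0.png')
hsv=cv2.cvtColor(im,cv2.COLOR_BGR2HSV);m=((hsv[:,:,0]>5)&(hsv[:,:,0]<20)&(hsv[:,:,1]>130)&(hsv[:,:,2]>140)).astype(np.uint8);m[175:]=0;m[:130]=0;m[:,:230]=0;m[:,280:]=0
b=cv2.boxPoints(cv2.minAreaRect(cv2.findNonZero(m)));P=np.array([hit('top',q,.191) for q in b]);print(P.round(4),P.mean(0))
e=P[1]-P[0];print(np.degrees(np.arctan2(e[1],e[0])))
T=tool();print(T[:3,:3].round(3))
print(local([.6405,-.0325,.26]))
E
```

```text
[[ 0.6501 -0.0216  0.191 ]
 [ 0.6501 -0.042   0.191 ]
 [ 0.6294 -0.0419  0.191 ]
 [ 0.6294 -0.0217  0.191 ]] [ 0.63978238 -0.03180329  0.191     ]
-90.026438455251
[[ 0.308  0.951 -0.   ]
 [ 0.951 -0.308 -0.001]
 [-0.001  0.    -1.   ]]
[-0.38366186  0.61942387 -0.05526143]
```

View pics/c1.png

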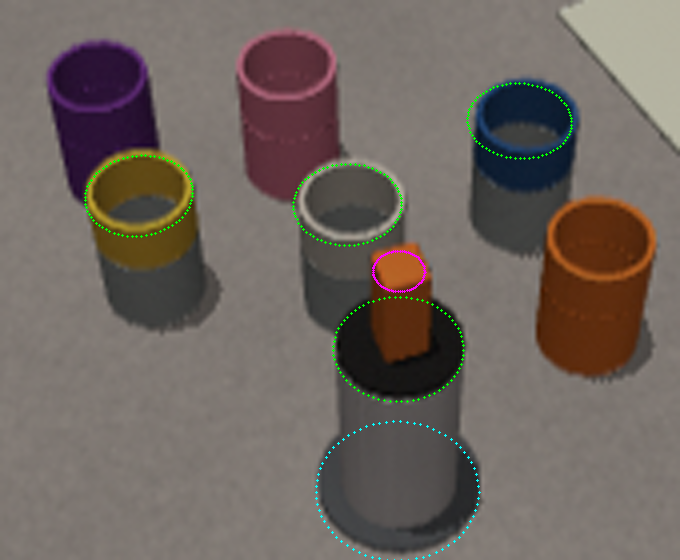

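Candidates (top image): white can (243,236), yellow (299,263), blue (182,247); decoys: orange (184,195), pink (240,294), purple (297,313). The brush's orange handle is at (257,157), in the holder; the green marker at (95,183) is on the left tray. The crop confirms each choice: three cans with grey lower parts and coloured tops.

```bash
python3 -m inch '[{"travel":[-0.03,0.048,-0.03],"turn":[0,0,-2]},{"travel":[-0.06,0.096,-0.055],"turn":[0,0,-4]},{"travel":[-0.09,0.145,-0.055],"turn":[0,0,-6]},{"travel":[-0.12,0.193,-0.055],"turn":[0,0,-8]},{"travel":[-0.15,0.242,-0.055],"turn":[0,0,-10]},{"travel":[-0.18,0.29,-0.055],"turn":[0,0,-12]},{"travel":[-0.21,0.339,-0.055],"turn":[0,0,-14]},{"travel":[-0.24,0.387,-0.055],"turn":[0,0,-16]},{"travel":[-0.27,0.435,-0.055],"turn":[0,0,-18]},{"travel":[-0.3,0.484,-0.055],"turn":[0,0,-18]},{"travel":[-0.33,0.532,-0.055],"turn":[0,0,-18]},{"travel":[-0.358,0.578,-0.055],"turn":[0,0,-18]}]' 1; python3 - <<'E'
from h import *
print(tool().round(3),local([.6403,-.0322,.26]))
E
```

```text
t: 1.65
eef_pos: [0.61, 0.0031, 0.2596]
orientation: [-0.0, 0.707, 0.707, -0.0]
contact_force: [0.8, 0.3, -0.1]
finger_gap: 1.005
[[-0.001  1.    -0.     0.61 ]
 [ 1.     0.001  0.     0.003]
 [ 0.    -0.    -1.     0.26 ]
 [ 0.     0.     0.     1.   ]] [-0.03528203  0.03028352 -0.00042422]
```

Frame is now tool x = +y, tool y = +x, tool z = down.

```bash
python3 -m inch '[{"travel":[-0.02,0.015,0],"turn":[0,0,0]},{"travel":[-0.0353,0.0303,0],"turn":[0,0,0]},{"travel":[-0.0353,0.0303,0],"turn":[0,0,0]},{"travel":[-0.0353,0.0303,0],"turn":[0,0,0]}]'; python3 - <<'E'
from h import *
T=tool();im=env.grab_frame('wrist');print(T[:3,3])
x,y=.6403,-.0322
sq=np.array([[x+a*.012,y+b*.012,.191] for a,b in[(-1,t) for t in np.linspace(-1,1,15)]+[(1,t) for t in np.linspace(-1,1,15)]+[(t,1) for t in np.linspace(-1,1,15)]+[(t,-1) for t in np.linspace(-1,1,15)]])
crop(im,0,0,512,384,1.5,[(sq,(0,255,0)),(ring(x,y,.131,.032),(255,255,0)),(ring(.51,-.008,.09,.03),(0,0,255))],'wrist','pics/w1.png',T)
E
```

```text
t: 2.15
eef_pos: [0.6391, -0.0301, 0.2597]
orientation: [-0.0, 0.707, 0.708, -0.0]
contact_force: [0.1, -0.3, -0.1]
finger_gap: 1.001
[ 0.63907069 -0.03009477  0.25965837]
```

View pics/w1.png

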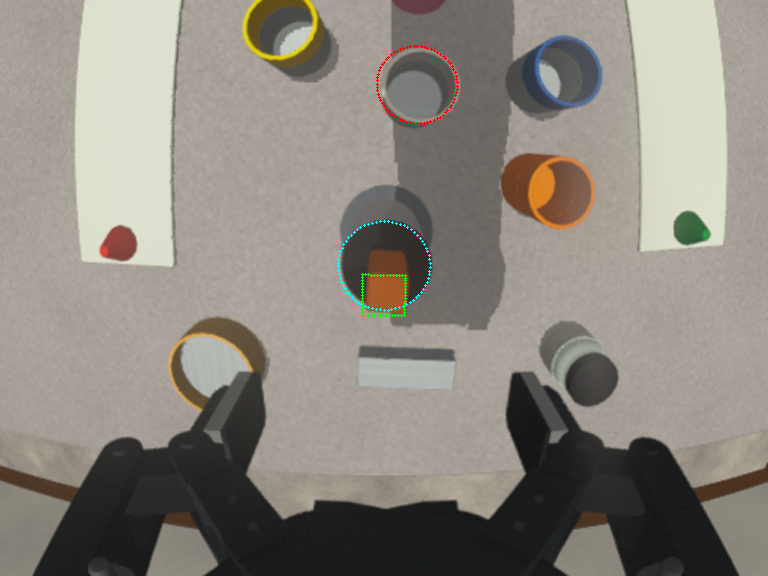

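Wrist view: handle top seen at (386,292), predicted at (384,295); guard and white can rings fit too. Descending.

```bash
python3 -m inch '[{"travel":[0,0,0.04],"turn":[0,0,0]},{"travel":[0,0,0.08],"turn":[0,0,0]},{"travel":[0,0,0.105],"turn":[0,0,0]},{"travel":[0,0,0.118],"turn":[0,0,0]},{"travel":[0,0,0.118],"turn":[0,0,0]},{"travel":[0,0,0.118],"turn":[0,0,0]},{"travel":[0,0,0.118],"turn":[0,0,0]}]'; python3 -m inch '[{"travel":[0,0,0],"turn":[0,0,0]},{"travel":[0,0,0],"turn":[0,0,0]},{"travel":[0,0,0],"turn":[0,0,0]},{"travel":[0,0,0],"turn":[0,0,0]},{"travel":[0,0,0],"turn":[0,0,0]},{"travel":[0,0,0],"turn":[0,0,0]},{"travel":[0,0,0],"turn":[0,0,0]},{"travel":[0,0,0],"turn":[0,0,0]}]' 0 70
```

```text
t: 3.08
eef_pos: [0.6399, -0.0305, 0.1432]
orientation: [0.001, 0.707, 0.708, 0.001]
contact_force: [-0.0, -0.3, -0.4]
finger_gap: 1.0
t: 4.08
eef_pos: [0.6394, -0.0304, 0.1421]
orientation: [0.0, 0.707, 0.708, 0.0]
contact_force: [-1.4, 1.1, 3.1]
finger_gap: 0.268
```

```bash
python3 -m inch '[{"travel":[0,0,-0.02],"turn":[0,0,0]},{"travel":[0,0,-0.05],"turn":[0,0,0]},{"travel":[0,0,-0.08],"turn":[0,0,0]},{"travel":[0,0,-0.11],"turn":[0,0,0]},{"travel":[0,0,-0.135],"turn":[0,0,0]},{"travel":[0,0,-0.14],"turn":[0,0,0]},{"travel":[0,0,-0.14],"turn":[0,0,0]},{"travel":[0,0,-0.14],"turn":[0,0,0]}]'; python3 - <<'E'
from h import *
T=tool();print(T.round(4))
for n in('scene','top'):
    im=env.grab_frame(n);cv2.imwrite(f'pics/{n}2.png',im[:,:,::-1])
E
```

```text
t: 5.08
eef_pos: [0.6392, -0.0304, 0.2803]
orientation: [-0.001, 0.707, 0.708, -0.001]
contact_force: [0.6, 0.0, -1.2]
finger_gap: 0.264
[[-1.400e-03  1.000e+00 -2.100e-03  6.392e-01]
 [ 1.000e+00  1.400e-03  1.000e-04 -3.040e-02]
 [ 1.000e-04 -2.100e-03 -1.000e+00  2.803e-01]
 [ 0.000e+00  0.000e+00  0.000e+00  1.000e+00]]
```

View pics/scene2.png

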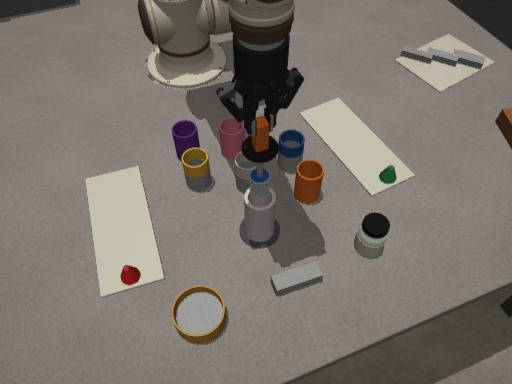

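View pics/top2.png

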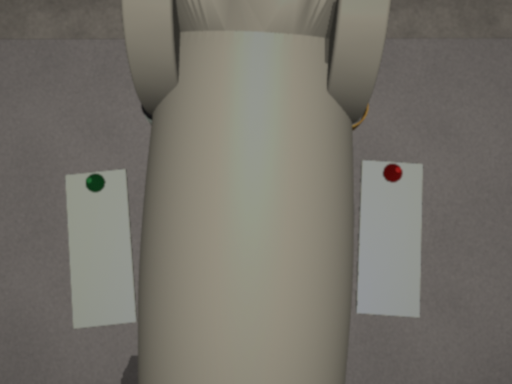

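```bash
python3 -m inch '[{"travel":[0.005,-0.03,0],"turn":[0,0,0]},{"travel":[0.015,-0.075,0],"turn":[0,0,0]},{"travel":[0.02,-0.11,0.015],"turn":[0,0,0]},{"travel":[0.022,-0.13,0.03],"turn":[0,0,0]},{"travel":[0.022,-0.13,0.03],"turn":[0,0,0]},{"travel":[0.022,-0.13,0.03],"turn":[0,0,0]},{"travel":[0.022,-0.13,0.03],"turn":[0,0,0]}]'; python3 - <<'E'
from h import *
T=tool();print(T.round(4))
im=env.grab_frame('wrist');im2=env.grab_frame('scene')
crop(im,0,0,512,384,1.5,[(ring(.51,-.008,.09,.03),(0,0,255)),(ring(.459,-.113,.09,.03),(0,255,0))],'wrist','pics/w3.png',T)
x,y,z=T[:3,3]
crop(im2,160,80,170,140,4,[(ring(.51,-.008,.09,.03),(0,0,255)),(ring(x,y,z-.132,.019),(0,255,0)),(ring(x,y,z-.132+.115,.032),(0,255,0))],'scene','pics/s3.png')
E
```

```text
t: 6.05
eef_pos: [0.5102, -0.0087, 0.2521]
orientation: [0.0, 0.707, 0.708, 0.0]
contact_force: [0.1, -1.2, -0.6]
finger_gap: 0.262
[[-1.300e-03  1.000e+00  3.000e-04  5.102e-01]
 [ 1.000e+00  1.300e-03 -0.000e+00 -8.700e-03]
 [-0.000e+00  3.000e-04 -1.000e+00  2.521e-01]
 [ 0.000e+00  0.000e+00  0.000e+00  1.000e+00]]
```

View pics/w3.png

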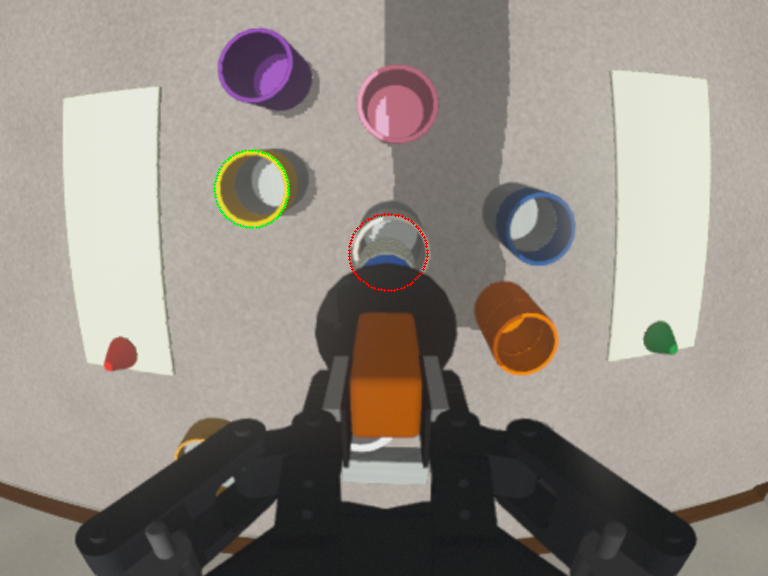

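View pics/s3.png

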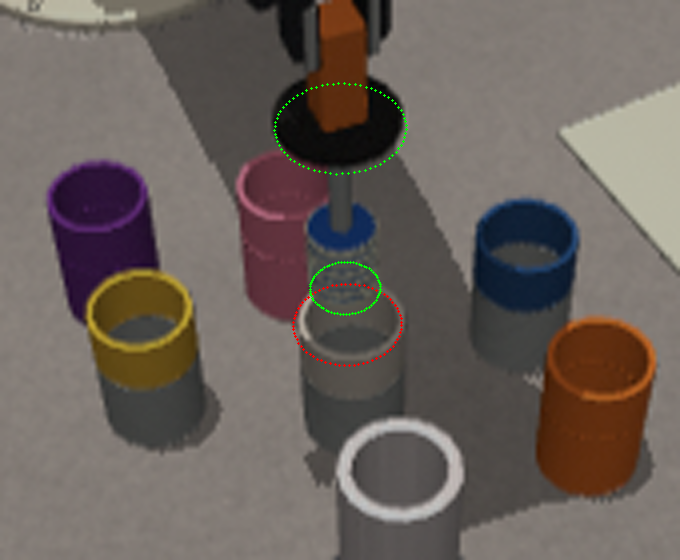

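```bash
python3 - <<'E'
from h import *
T=tool();print(T[:3,3])
im=env.grab_frame('wrist');im2=env.grab_frame('scene')
x,y,z=T[:3,3]
crop(im,210,120,100,75,8,[(ring(.51,-.008,.09,.03),(0,0,255)),(ring(.51,-.008,.09,.026),(0,0,255)),(ring(x,y,z-.132+.045,.019),(0,255,0))],'wrist','pics/w4.png',T)
# scene: shift can ring by fit offset
from itertools import product
crop(im2,220,95,60,80,7,[(ring(.513,-.006,.09,.03),(0,0,255)),(ring(.513,-.006,.09,.026),(0,0,255)),(ring(x,y,z-.132+.045,.019),(0,255,0)),(ring(x,y,z-.132+.121,.032),(0,255,0)),(ring(x,y,z-.132,.019),(0,255,0))],'scene','pics/s4.png')
E
```

```text
[ 0.51005891 -0.00869258  0.25189086]
```

View pics/w4.png

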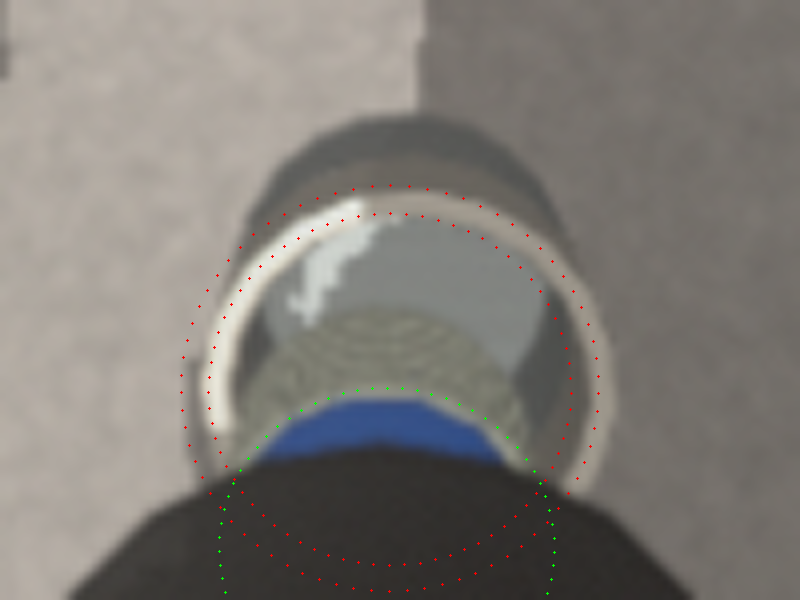

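View pics/s4.png

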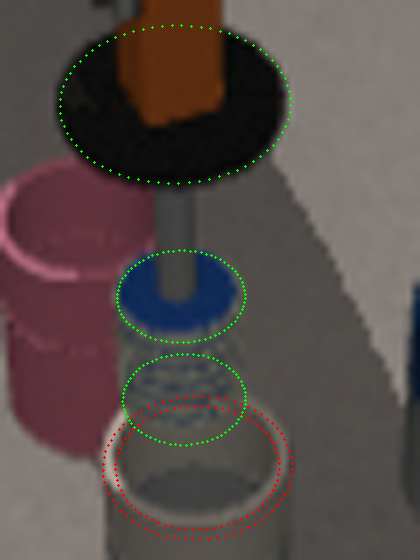

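```bash
python3 -m inch '[{"travel":[0.0035,0.001,0],"turn":[0,0,0]},{"travel":[0.0035,0.001,0.02],"turn":[0,0,0]},{"travel":[0.0035,0.001,0.05],"turn":[0,0,0]},{"travel":[0.0035,0.001,0.08],"turn":[0,0,0]},{"travel":[0.0035,0.001,0.105],"turn":[0,0,0]},{"travel":[0.0035,0.001,0.112],"turn":[0,0,0]},{"travel":[0.0035,0.001,0.113],"turn":[0,0,0]},{"travel":[0.0035,0.001,0.113],"turn":[0,0,0]}]'; python3 -m inch '[{"travel":[0,0,0.001],"turn":[0,0,0]},{"travel":[0,0,0.001],"turn":[0,0,0]}]';python3 -m inch '[{"travel":[0,0,0.001],"turn":[0,0,0]},{"travel":[0,0,0.001],"turn":[0,0,0]}]'
```

```text
t: 7.25
eef_pos: [0.5109, -0.0051, 0.14]
orientation: [0.001, 0.707, 0.708, 0.001]
contact_force: [1.1, -0.2, -1.5]
finger_gap: 0.264
t: 7.5
eef_pos: [0.5105, -0.0051, 0.1383]
orientation: [0.0, 0.707, 0.708, 0.0]
contact_force: [0.1, 0.0, -0.6]
finger_gap: 0.265
t: 7.75
eef_pos: [0.5104, -0.0051, 0.137]
orientation: [0.0, 0.707, 0.708, 0.0]
contact_force: [0.5, 0.4, -0.8]
finger_gap: 0.269
```

```bash
python3 -m inch '[{"travel":[0,0,0.001],"turn":[0,0,0]},{"travel":[0,0,0.001],"turn":[0,0,0]}]';python3 -m inch '[{"travel":[0,0,0.001],"turn":[0,0,0]},{"travel":[0,0,0.001],"turn":[0,0,0]}]';python3 -m inch '[{"travel":[0,0,0.001],"turn":[0,0,0]},{"travel":[0,0,0.001],"turn":[0,0,0]}]'
```

```text
t: 8.0
eef_pos: [0.5107, -0.0051, 0.137]
orientation: [0.001, 0.707, 0.708, 0.001]
contact_force: [-1.4, -0.0, 7.8]
finger_gap: 0.268
t: 8.25
eef_pos: [0.511, -0.0051, 0.137]
orientation: [0.001, 0.707, 0.708, 0.001]
contact_force: [-1.9, 0.7, 13.4]
finger_gap: 0.267
t: 8.5
eef_pos: [0.5112, -0.0051, 0.1369]
orientation: [0.002, 0.707, 0.708, 0.002]
contact_force: [-4.1, 1.5, 19.7]
finger_gap: 0.264
```

```bash
python3 -m inch '[{"travel":[0,0,-0.03],"turn":[0,0,0]},{"travel":[0,0,-0.06],"turn":[0,0,0]},{"travel":[0,0,-0.085],"turn":[0,0,0]},{"travel":[0,0,-0.092],"turn":[0,0,0]},{"travel":[0,0,-0.092],"turn":[0,0,0]},{"travel":[0,0,-0.092],"turn":[0,0,0]}]'; python3 -m inch '[{"travel":[0,0,0.03],"turn":[0,0,0]},{"travel":[0,0,0.06],"turn":[0,0,0]},{"travel":[0,0,0.083],"turn":[0,0,0]},{"travel":[0,0,0.088],"turn":[0,0,0]},{"travel":[0,0,0.090],"turn":[0,0,0]},{"travel":[0,0,0.091],"turn":[0,0,0]},{"travel":[0,0,0.091],"turn":[0,0,0]}]';python3 -m inch '[{"travel":[0,0,-0.03],"turn":[0,0,0]},{"travel":[0,0,-0.06],"turn":[0,0,0]},{"travel":[0,0,-0.085],"turn":[0,0,0]},{"travel":[0,0,-0.091],"turn":[0,0,0]},{"travel":[0,0,-0.091],"turn":[0,0,0]},{"travel":[0,0,-0.115],"turn":[0,0,0]},{"travel":[0,0,-0.115],"turn":[0,0,0]},{"travel":[0,0,-0.115],"turn":[0,0,0]}]'
python3 - <<'E'
from h import *
T=tool();print(T.round(4)[:3,3])
im=env.grab_frame('wrist')
x,y,z=T[:3,3]
crop(im,0,0,512,384,1.5,[(ring(.5105,-.005,.09,.03),(0,0,255)),(ring(.459,-.113,.09,.03),(0,255,0)),(ring(.489,.1075,.09,.03),(0,255,0))],'wrist','pics/w5.png',T)
E
```

```text
t: 9.25
eef_pos: [0.51, -0.0051, 0.2246]
orientation: [-0.001, 0.707, 0.708, -0.001]
contact_force: [0.7, 1.0, -0.7]
finger_gap: 0.263
t: 10.12
eef_pos: [0.5103, -0.0051, 0.137]
orientation: [0.001, 0.707, 0.708, 0.001]
contact_force: [-4.9, 0.3, 16.8]
finger_gap: 0.262
t: 11.12
eef_pos: [0.5101, -0.0051, 0.2484]
orientation: [-0.001, 0.707, 0.708, -0.001]
contact_force: [0.5, 1.0, -1.5]
finger_gap: 0.269
[ 0.5101 -0.0051  0.2484]
```

View pics/w5.png

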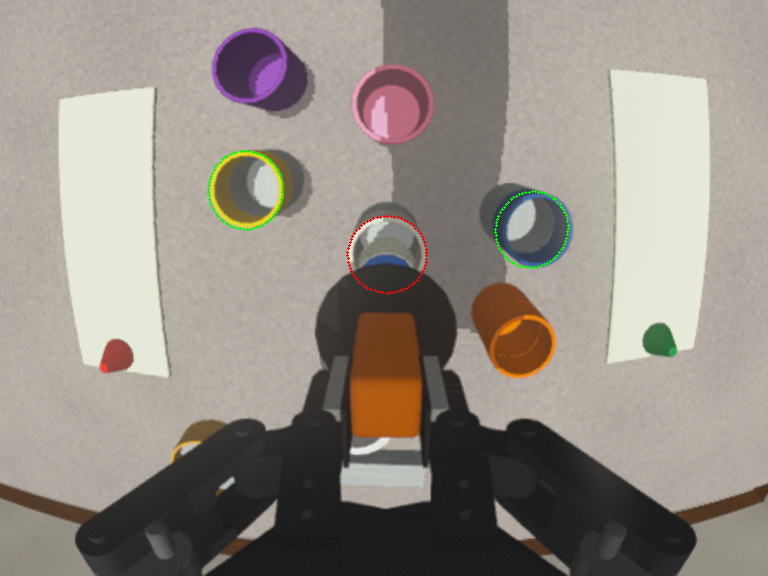

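```bash
python3 -m inch '[{"travel":[-0.03,-0.014,0],"turn":[0,0,0]},{"travel":[-0.07,-0.034,0],"turn":[0,0,0]},{"travel":[-0.1,-0.049,0],"turn":[0,0,0]},{"travel":[-0.107,-0.051,0],"turn":[0,0,0]},{"travel":[-0.107,-0.051,0],"turn":[0,0,0]},{"travel":[-0.107,-0.051,0],"turn":[0,0,0]}]'
python3 - <<'E'
from h import *
T=tool();print(T.round(4)[:3,3])
im=env.grab_frame('wrist')
x,y,z=T[:3,3]
crop(im,210,110,100,75,8,[(ring(.459,-.112,.09,.03),(0,0,255)),(ring(.459,-.112,.09,.026),(0,0,255)),(ring(x,y,z-.132+.045,.019),(0,255,0))],'wrist','pics/w6.png',T)
E
```

```text
t: 11.92
eef_pos: [0.4598, -0.1115, 0.2495]
orientation: [-0.0, 0.706, 0.708, -0.0]
contact_force: [-0.3, -0.9, -0.3]
finger_gap: 0.263
[ 0.4598 -0.1115  0.2495]
```

View pics/w6.png

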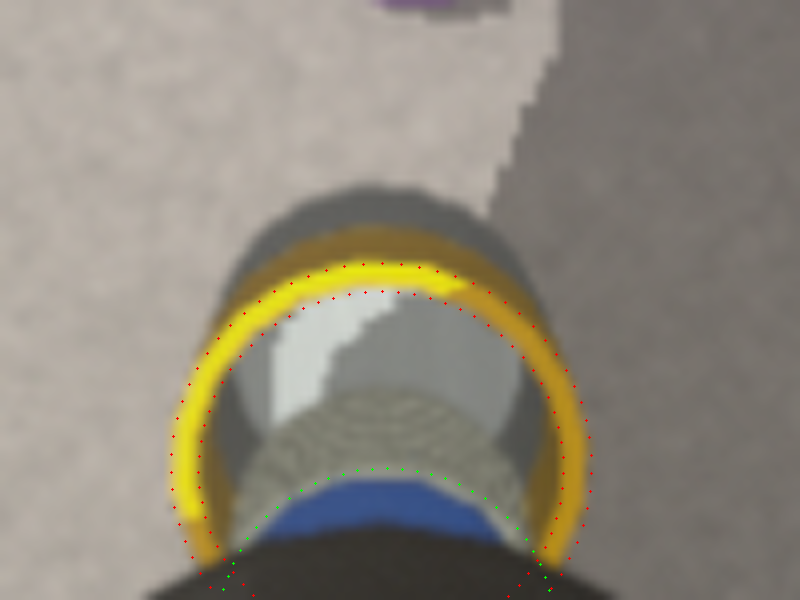

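```bash
python3 -m inch '[{"travel":[0,0,0.03],"turn":[0,0,0]},{"travel":[0,0,0.065],"turn":[0,0,0]},{"travel":[0,0,0.095],"turn":[0,0,0]},{"travel":[0,0,0.107],"turn":[0,0,0]},{"travel":[0,0,0.11],"turn":[0,0,0]},{"travel":[0,0,0.112],"turn":[0,0,0]},{"travel":[0,0,0.113],"turn":[0,0,0]},{"travel":[0,0,0.114],"turn":[0,0,0]},{"travel":[0,0,0.114],"turn":[0,0,0]}]'
```

```text
t: 13.1
eef_pos: [0.46, -0.1123, 0.137]
orientation: [0.001, 0.707, 0.708, 0.001]
contact_force: [-0.7, 0.6, 6.3]
finger_gap: 0.266
```

```bash
python3 -m inch '[{"travel":[0,0,0.001],"turn":[0,0,0]},{"travel":[0,0,0.0015],"turn":[0,0,0]},{"travel":[0,0,0.0015],"turn":[0,0,0]}]'; python3 -m inch '[{"travel":[0,0,-0.03],"turn":[0,0,0]},{"travel":[0,0,-0.06],"turn":[0,0,0]},{"travel":[0,0,-0.085],"turn":[0,0,0]},{"travel":[0,0,-0.092],"turn":[0,0,0]},{"travel":[0,0,-0.092],"turn":[0,0,0]},{"travel":[0,0,-0.092],"turn":[0,0,0]}]'; python3 -m inch '[{"travel":[0,0,0.03],"turn":[0,0,0]},{"travel":[0,0,0.06],"turn":[0,0,0]},{"travel":[0,0,0.083],"turn":[0,0,0]},{"travel":[0,0,0.088],"turn":[0,0,0]},{"travel":[0,0,0.090],"turn":[0,0,0]},{"travel":[0,0,0.092],"turn":[0,0,0]},{"travel":[0,0,0.092],"turn":[0,0,0]}]';python3 -m inch '[{"travel":[0,0,-0.03],"turn":[0,0,0]},{"travel":[0,0,-0.06],"turn":[0,0,0]},{"travel":[0,0,-0.085],"turn":[0,0,0]},{"travel":[0,0,-0.092],"turn":[0,0,0]},{"travel":[0,0,-0.092],"turn":[0,0,0]},{"travel":[0,0,-0.118],"turn":[0,0,0]},{"travel":[0,0,-0.118],"turn":[0,0,0]},{"travel":[0,0,-0.118],"turn":[0,0,0]}]'
python3 - <<'E'
from h import *
T=tool();print(T.round(4)[:3,3])
im=env.grab_frame('wrist')
crop(im,0,0,512,384,1.5,[(ring(.5105,-.005,.09,.03),(0,0,255)),(ring(.459,-.112,.09,.03),(0,255,0)),(ring(.489,.1085,.09,.03),(0,255,0))],'wrist','pics/w7.png',T)
E
```

```text
t: 13.48
eef_pos: [0.4604, -0.1123, 0.1369]
orientation: [0.002, 0.707, 0.708, 0.001]
contact_force: [-2.8, 1.2, 16.2]
finger_gap: 0.265
t: 14.22
eef_pos: [0.4592, -0.1121, 0.2252]
orientation: [-0.001, 0.707, 0.708, -0.0]
contact_force: [-0.7, 0.2, -1.7]
finger_gap: 0.265
t: 15.1
eef_pos: [0.4601, -0.1122, 0.137]
orientation: [0.001, 0.707, 0.708, 0.001]
contact_force: [-3.6, 1.3, 14.2]
finger_gap: 0.269
t: 16.1
eef_pos: [0.4593, -0.1121, 0.251]
orientation: [-0.001, 0.707, 0.708, -0.0]
contact_force: [-0.0, -0.2, -1.1]
finger_gap: 0.265
[ 0.4593 -0.1121  0.251 ]
```

View pics/w7.png

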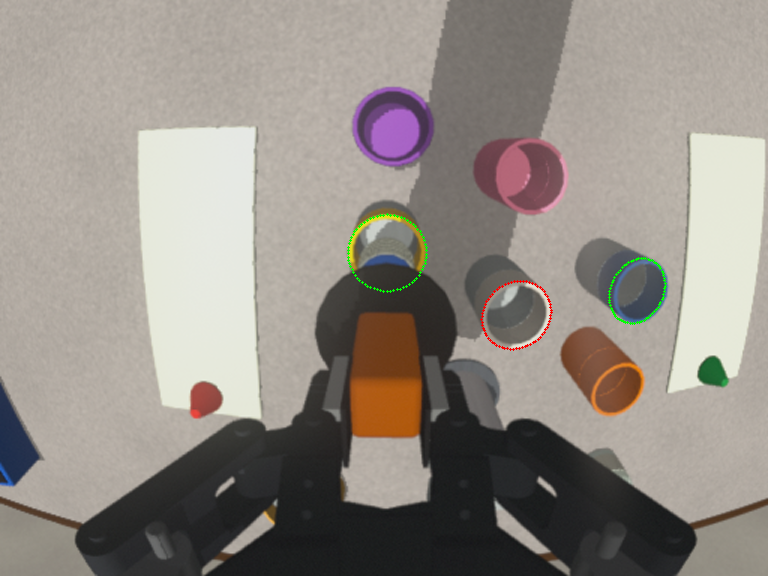

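Rings sit on all three cans; nothing has moved. On to blue.

```bash
python3 -m inch '[{"travel":[0.03,0.004,0],"turn":[0,0,0]},{"travel":[0.08,0.011,0],"turn":[0,0,0]},{"travel":[0.13,0.018,0],"turn":[0,0,0]},{"travel":[0.18,0.025,0],"turn":[0,0,0]},{"travel":[0.212,0.029,0],"turn":[0,0,0]},{"travel":[0.221,0.03,0],"turn":[0,0,0]},{"travel":[0.221,0.03,0],"turn":[0,0,0]},{"travel":[0.221,0.03,0],"turn":[0,0,0]},{"travel":[0.221,0.03,0],"turn":[0,0,0]}]'
python3 - <<'E'
from h import *
T=tool();print(T.round(4)[:3,3])
im=env.grab_frame('wrist')
x,y,z=T[:3,3]
crop(im,210,110,100,75,8,[(ring(.489,.109,.09,.03),(0,0,255)),(ring(.489,.109,.09,.026),(0,0,255)),(ring(x,y,z-.132+.045,.019),(0,255,0))],'wrist','pics/w8.png',T)
E
```

```text
t: 17.27
eef_pos: [0.4892, 0.1079, 0.2525]
orientation: [0.0, 0.707, 0.707, 0.0]
contact_force: [-0.8, 0.1, -1.7]
finger_gap: 0.265
[0.4892 0.1079 0.2525]
```

View pics/w8.png

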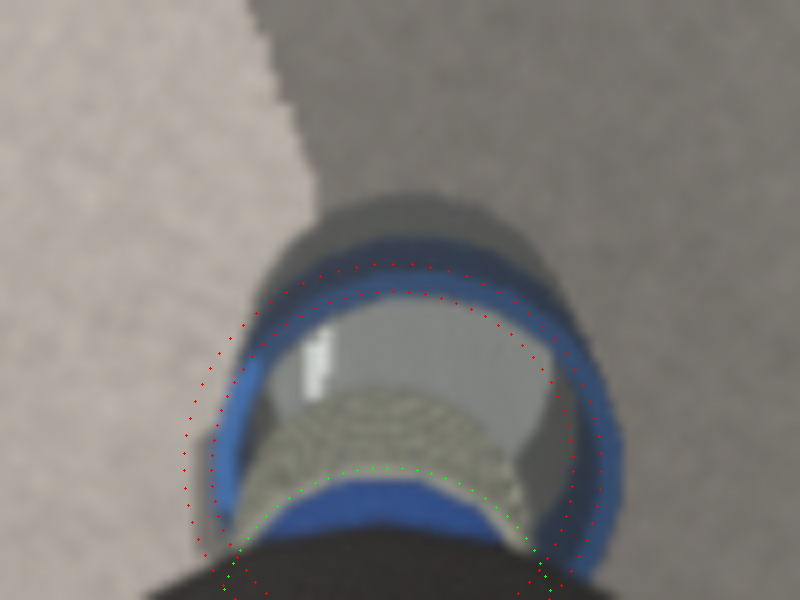

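```bash
python3 -m inch '[{"travel":[0.004,0.0005,0],"turn":[0,0,0]},{"travel":[0.004,0.0005,0.03],"turn":[0,0,0]},{"travel":[0.004,0.0005,0.065],"turn":[0,0,0]},{"travel":[0.004,0.0005,0.095],"turn":[0,0,0]},{"travel":[0.004,0.0005,0.109],"turn":[0,0,0]},{"travel":[0.004,0.0005,0.113],"turn":[0,0,0]},{"travel":[0.004,0.0005,0.115],"turn":[0,0,0]},{"travel":[0.004,0.0005,0.116],"turn":[0,0,0]},{"travel":[0.004,0.0005,0.117],"turn":[0,0,0]},{"travel":[0.004,0.0005,0.117],"turn":[0,0,0]}]'
```

```text
t: 18.58
eef_pos: [0.4904, 0.113, 0.137]
orientation: [0.001, 0.707, 0.708, 0.001]
contact_force: [0.2, -0.3, 5.3]
finger_gap: 0.267
```

```bash
python3 -m inch '[{"travel":[0,0,0.001],"turn":[0,0,0]},{"travel":[0,0,0.0015],"turn":[0,0,0]},{"travel":[0,0,0.0015],"turn":[0,0,0]}]'; python3 -m inch '[{"travel":[0,0,-0.03],"turn":[0,0,0]},{"travel":[0,0,-0.06],"turn":[0,0,0]},{"travel":[0,0,-0.085],"turn":[0,0,0]},{"travel":[0,0,-0.092],"turn":[0,0,0]},{"travel":[0,0,-0.092],"turn":[0,0,0]},{"travel":[0,0,-0.092],"turn":[0,0,0]}]'; python3 -m inch '[{"travel":[0,0,0.03],"turn":[0,0,0]},{"travel":[0,0,0.06],"turn":[0,0,0]},{"travel":[0,0,0.083],"turn":[0,0,0]},{"travel":[0,0,0.088],"turn":[0,0,0]},{"travel":[0,0,0.090],"turn":[0,0,0]},{"travel":[0,0,0.092],"turn":[0,0,0]},{"travel":[0,0,0.092],"turn":[0,0,0]}]';python3 -m inch '[{"travel":[0,0,-0.03],"turn":[0,0,0]},{"travel":[0,0,-0.06],"turn":[0,0,0]},{"travel":[0,0,-0.085],"turn":[0,0,0]},{"travel":[0,0,-0.092],"turn":[0,0,0]},{"travel":[0,0,-0.092],"turn":[0,0,0]},{"travel":[0,0,-0.12],"turn":[0,0,0]},{"travel":[0,0,-0.147],"turn":[0,0,0]},{"travel":[0,0,-0.147],"turn":[0,0,0]},{"travel":[0,0,-0.147],"turn":[0,0,0]}]'
python3 - <<'E'
from h import *
T=tool();print(T.round(4)[:3,3])
im=env.grab_frame('wrist')
crop(im,0,0,512,384,1.5,[(ring(.5105,-.005,.09,.03),(0,0,255)),(ring(.459,-.112,.09,.03),(0,255,0)),(ring(.49,.112,.09,.03),(0,255,0))],'wrist','pics/w9.png',T)
E
```

```text
t: 18.95
eef_pos: [0.4907, 0.1131, 0.1369]
orientation: [0.001, 0.707, 0.708, 0.002]
contact_force: [-2.6, -0.6, 15.0]
finger_gap: 0.265
t: 19.7
eef_pos: [0.4894, 0.1128, 0.2247]
orientation: [-0.0, 0.707, 0.708, -0.001]
contact_force: [0.3, 0.7, -2.3]
finger_gap: 0.265
t: 20.58
eef_pos: [0.49, 0.113, 0.137]
orientation: [0.001, 0.707, 0.708, 0.002]
contact_force: [-5.4, -0.0, 23.0]
finger_gap: 0.265
t: 21.7
eef_pos: [0.4895, 0.1128, 0.2792]
orientation: [-0.001, 0.707, 0.708, -0.001]
contact_force: [1.1, 0.5, -1.9]
finger_gap: 0.264
[0.4895 0.1128 0.2792]
```

View pics/w9.png

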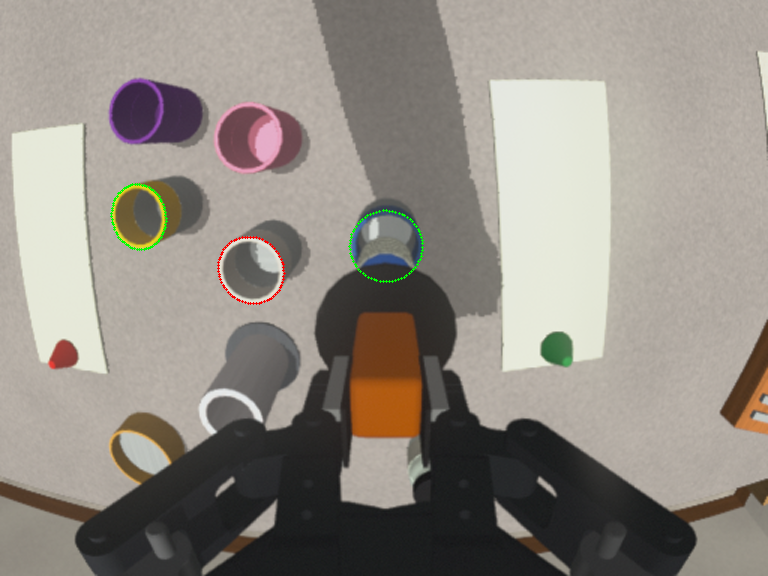

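```bash
python3 -m inch '[{"travel":[-0.03,0.03,-0.005],"turn":[0,0,0]},{"travel":[-0.07,0.07,-0.005],"turn":[0,0,0]},{"travel":[-0.11,0.11,-0.005],"turn":[0,0,0]},{"travel":[-0.135,0.14,-0.005],"turn":[0,0,0]},{"travel":[-0.1433,0.1497,-0.005],"turn":[0,0,0]},{"travel":[-0.1433,0.1497,-0.005],"turn":[0,0,0]},{"travel":[-0.1433,0.1497,-0.005],"turn":[0,0,0]},{"travel":[-0.1433,0.1497,-0.005],"turn":[0,0,0]}]'
python3 - <<'E'
from h import *
T=tool();print(T.round(4)[:3,3])
im=env.grab_frame('wrist');im2=env.grab_frame('scene')
x,y,z=T[:3,3]
crop(im,200,110,110,85,7,[(ring(.6398,-.031,.125,.032),(0,0,255)),(ring(x,y,z-.132+.045,.019),(0,255,0))],'wrist','pics/w10.png',T)
crop(im2,220,95,80,150,4,[(ring(.6398,-.031,.125,.032),(0,0,255)),(ring(x,y,z-.132,.019),(0,255,0))],'scene','pics/s10.png',T)
E
```

```text
t: 22.75
eef_pos: [0.6391, -0.0296, 0.2862]
orientation: [0.0, 0.706, 0.708, 0.0]
contact_force: [-1.2, -0.8, -0.9]
finger_gap: 0.266
[ 0.6391 -0.0296  0.2862]
```

View pics/w10.png

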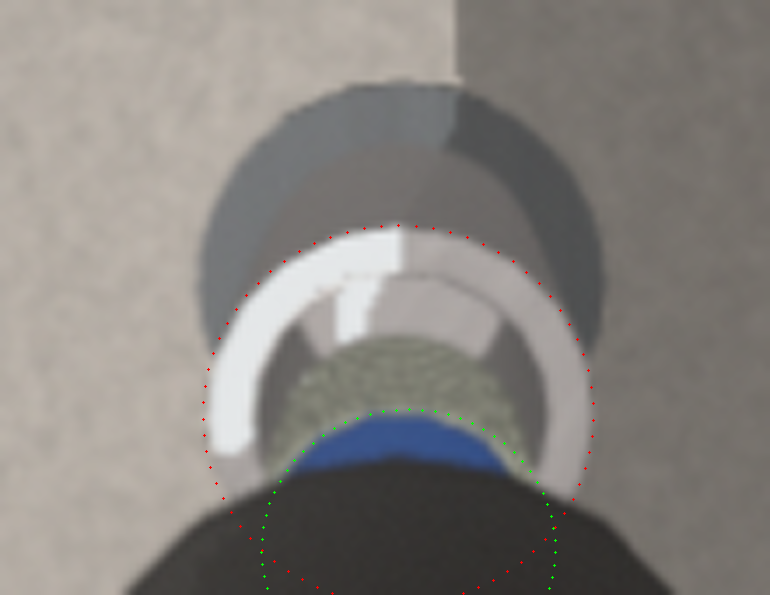

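View pics/s10.png

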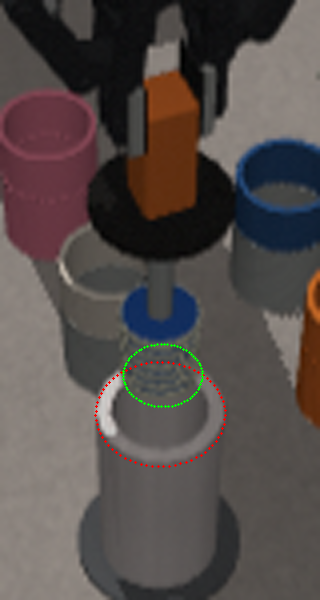

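```bash
python3 -m inch '[{"travel":[-0.0008,0.0003,0.02],"turn":[0,0,0]},{"travel":[-0.0008,0.0003,0.05],"turn":[0,0,0]},{"travel":[-0.0008,0.0003,0.085],"turn":[0,0,0]},{"travel":[-0.0008,0.0003,0.115],"turn":[0,0,0]},{"travel":[-0.0008,0.0003,0.135],"turn":[0,0,0]},{"travel":[-0.0008,0.0003,0.141],"turn":[0,0,0]},{"travel":[-0.0008,0.0003,0.143],"turn":[0,0,0]},{"travel":[-0.0008,0.0003,0.1445],"turn":[0,0,0]},{"travel":[-0.0008,0.0003,0.1445],"turn":[0,0,0]}]'
```

```text
t: 23.98
eef_pos: [0.6402, -0.031, 0.1421]
orientation: [0.0, 0.707, 0.708, 0.0]
contact_force: [-0.7, 0.7, -0.6]
finger_gap: 0.261
```

```bash
python3 -m inch '[{"travel":[0,0,0.0005],"turn":[0,0,0]},{"travel":[0,0,0.0005],"turn":[0,0,0]}]'; python3 -m inch '[{"travel":[0,0,0],"turn":[0,0,0]},{"travel":[0,0,0],"turn":[0,0,0]},{"travel":[0,0,0],"turn":[0,0,0]},{"travel":[0,0,0],"turn":[0,0,0]},{"travel":[0,0,0],"turn":[0,0,0]},{"travel":[0,0,0],"turn":[0,0,0]}]' 1; python3 -m inch '[{"travel":[0,0,-0.02],"turn":[0,0,0]},{"travel":[0,0,-0.05],"turn":[0,0,0]},{"travel":[0,0,-0.085],"turn":[0,0,0]},{"travel":[0,0,-0.11],"turn":[0,0,0]},{"travel":[0,0,-0.11],"turn":[0,0,0]},{"travel":[0,0,-0.11],"turn":[0,0,0]}]'
python3 - <<'E'
from h import *
T=tool();print(T.round(4)[:3,3])
im=env.grab_frame('wrist');im2=env.grab_frame('scene')
crop(im,0,0,512,384,1.5,[(ring(.5105,-.005,.09,.03),(0,0,255)),(ring(.459,-.112,.09,.03),(0,255,0)),(ring(.49,.112,.09,.03),(0,255,0)),(ring(.64,-.032,.131,.032),(0,255,0))],'wrist','pics/w11.png',T)
cv2.imwrite('pics/s11.png',im2[:,:,::-1])
E
```

```text
t: 24.22
eef_pos: [0.6401, -0.031, 0.142]
orientation: [0.001, 0.707, 0.708, 0.001]
contact_force: [-1.5, -0.1, 5.9]
finger_gap: 0.266
t: 24.98
eef_pos: [0.6399, -0.0311, 0.1409]
orientation: [0.0, 0.707, 0.708, 0.0]
contact_force: [0.6, 0.2, 0.4]
finger_gap: 1.002
t: 25.72
eef_pos: [0.6398, -0.031, 0.2498]
orientation: [-0.0, 0.707, 0.708, -0.0]
contact_force: [0.9, -0.0, 0.5]
finger_gap: 1.0
[ 0.6398 -0.031   0.2498]
```

View pics/w11.png

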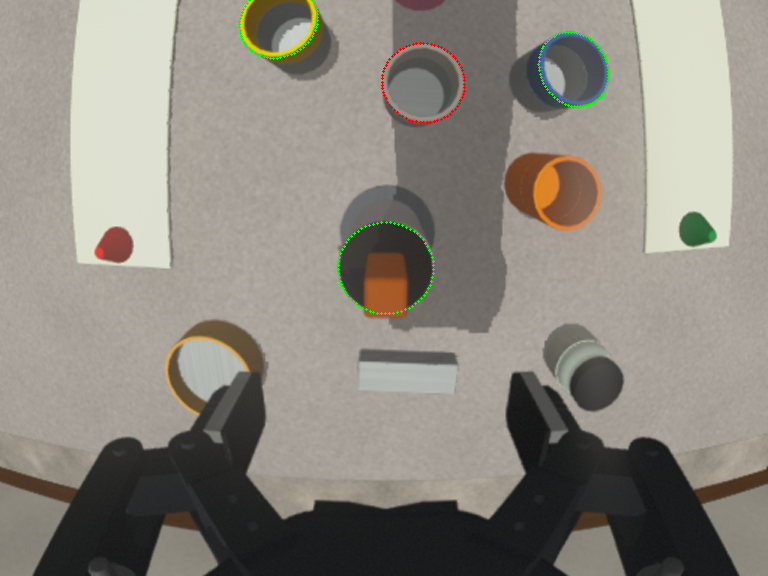

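View pics/s11.png

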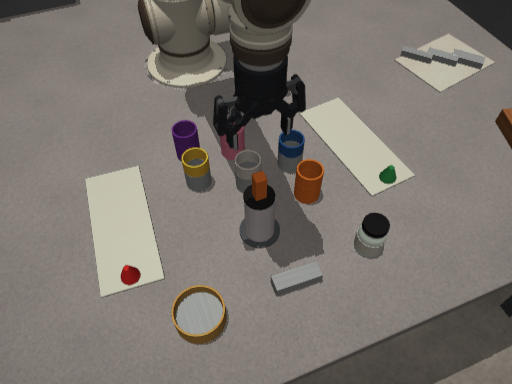

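Brush hangs in its holder (handle at (386,286), guard on the predicted ring). Now the blue can.

```bash
python3 -m inch '[{"travel":[0.03,-0.03,0],"turn":[0,0,0]},{"travel":[0.07,-0.072,0],"turn":[0,0,0]},{"travel":[0.11,-0.114,0],"turn":[0,0,0]},{"travel":[0.135,-0.142,0],"turn":[0,0,0]},{"travel":[0.143,-0.15,0],"turn":[0,0,0]},{"travel":[0.143,-0.15,0],"turn":[0,0,0]},{"travel":[0.143,-0.15,0],"turn":[0,0,0]},{"travel":[0.143,-0.15,0],"turn":[0,0,0]}]'
python3 - <<'E'
from h import *
T=tool();print(T.round(4)[:3,3])
im=env.grab_frame('wrist')
c=np.array([.490,.292]);a=np.radians(5.8);M=np.array([[np.cos(a),-np.sin(a)],[np.sin(a),np.cos(a)]])
t=np.linspace(-1,1,40);L=np.r_[np.c_[.16*t,.065+0*t],np.c_[.16*t,-.065+0*t],np.c_[.16+0*t,.065*t],np.c_[-.16+0*t,.065*t]]@M.T+c
S=np.array([[.06,0],[-.025,0],[-.11,0]])@M.T+c;print(S.round(4))
crop(im,0,0,512,384,1.5,[(ring(.5105,-.005,.09,.03),(0,0,255)),(ring(.459,-.112,.09,.03),(0,255,0)),(ring(.49,.112,.09,.03),(0,255,0)),(np.c_[L,0*L[:,0]+.006],(255,0,0))]+[(ring(*s,.006,.03),(0,0,0)) for s in S],'wrist','pics/w12.png',T)
E
```

```text
t: 26.82
eef_pos: [0.4903, 0.1111, 0.2504]
orientation: [-0.0, 0.707, 0.707, -0.0]
contact_force: [0.1, -0.4, -0.1]
finger_gap: 1.002
[0.4903 0.1111 0.2504]
[[0.5497 0.2981]
 [0.4651 0.2895]
 [0.3806 0.2809]]
```

View pics/w12.png

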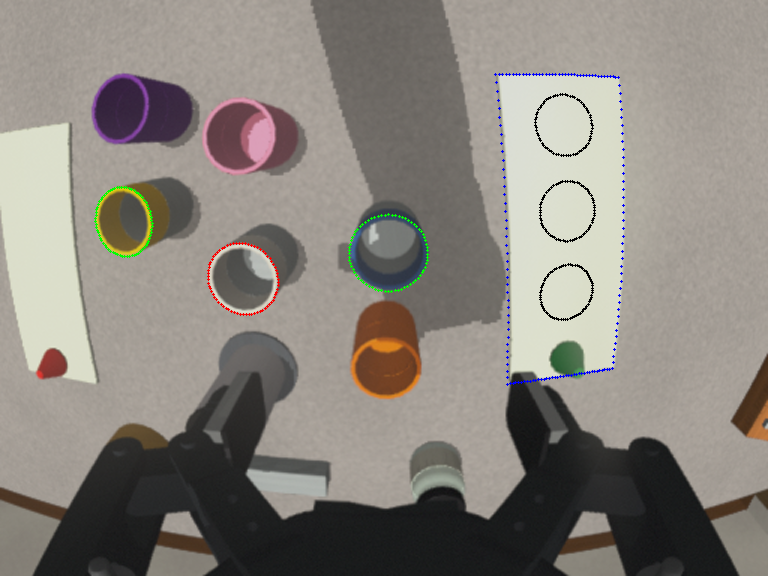

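```bash
python3 -m inch '[{"travel":[0.0008,0,0.04],"turn":[0,0,0]},{"travel":[0.0008,0,0.08],"turn":[0,0,0]},{"travel":[0.0008,0,0.115],"turn":[0,0,0]},{"travel":[0.0008,0,0.145],"turn":[0,0,0]},{"travel":[0.0008,0,0.175],"turn":[0,0,0]},{"travel":[0.0008,0,0.2],"turn":[0,0,0]},{"travel":[0.0008,0,0.21],"turn":[0,0,0]},{"travel":[0.0008,0,0.21],"turn":[0,0,0]},{"travel":[0.0008,0,0.21],"turn":[0,0,0]}]'; python3 -m inch '[{"travel":[0,0,0],"turn":[0,0,0]},{"travel":[0,0,0],"turn":[0,0,0]},{"travel":[0,0,0],"turn":[0,0,0]},{"travel":[0,0,0],"turn":[0,0,0]},{"travel":[0,0,0],"turn":[0,0,0]},{"travel":[0,0,0],"turn":[0,0,0]}]' 0.5 40; python3 -m inch '[{"travel":[0,0,-0.01],"turn":[0,0,0]},{"travel":[0,0,-0.03],"turn":[0,0,0]},{"travel":[0,0,-0.06],"turn":[0,0,0]},{"travel":[0,0,-0.09],"turn":[0,0,0]},{"travel":[0,0,-0.12],"turn":[0,0,0]},{"travel":[0,0,-0.12],"turn":[0,0,0]},{"travel":[0,0,-0.12],"turn":[0,0,0]}]'
```

```text
t: 28.0
eef_pos: [0.4904, 0.1126, 0.042]
orientation: [0.0, 0.707, 0.708, 0.001]
contact_force: [-0.5, -0.3, 0.6]
finger_gap: 1.002
t: 28.75
eef_pos: [0.4904, 0.1128, 0.0421]
orientation: [0.001, 0.707, 0.708, 0.001]
contact_force: [-1.3, 0.3, 5.3]
finger_gap: 0.687
t: 29.62
eef_pos: [0.4893, 0.1124, 0.1596]
orientation: [-0.0, 0.707, 0.708, -0.001]
contact_force: [-0.5, -0.8, -4.3]
finger_gap: 0.684
```

```bash
python3 -m inch '[{"travel":[0.03,0.01,0],"turn":[0,0,0]},{"travel":[0.075,0.024,0],"turn":[0,0,0]},{"travel":[0.12,0.039,0],"turn":[0,0,0]},{"travel":[0.16,0.052,0],"turn":[0,0,0]},{"travel":[0.181,0.059,0],"turn":[0,0,0]},{"travel":[0.186,0.06,0],"turn":[0,0,0]},{"travel":[0.186,0.06,0],"turn":[0,0,0]},{"travel":[0.186,0.06,0.02],"turn":[0,0,0]},{"travel":[0.186,0.06,0.05],"turn":[0,0,0]},{"travel":[0.186,0.06,0.08],"turn":[0,0,0]},{"travel":[0.186,0.06,0.1],"turn":[0,0,0]},{"travel":[0.186,0.06,0.105],"turn":[0,0,0]}]'; python3 -m inch '[{"travel":[0,0,0.003],"turn":[0,0,0]},{"travel":[0,0,0.004],"turn":[0,0,0]},{"travel":[0,0,0.005],"turn":[0,0,0]},{"travel":[0,0,0.005],"turn":[0,0,0]}]'
```

```text
t: 31.12
eef_pos: [0.5485, 0.2971, 0.0545]
orientation: [-0.0, 0.707, 0.707, -0.001]
contact_force: [-0.1, -0.5, -3.4]
finger_gap: 0.688
t: 31.62
eef_pos: [0.5496, 0.2988, 0.0512]
orientation: [0.0, 0.707, 0.708, 0.0]
contact_force: [0.2, -0.3, -3.7]
finger_gap: 0.687
```

```bash
python3 -m inch '[{"travel":[0,0,0.001],"turn":[0,0,0]},{"travel":[0,0,0.002],"turn":[0,0,0]},{"travel":[0,0,0.002],"turn":[0,0,0]}]';  python3 -m inch '[{"travel":[0,0,0.001],"turn":[0,0,0]},{"travel":[0,0,0.001],"turn":[0,0,0]}]'
```

```text
t: 32.0
eef_pos: [0.5494, 0.2986, 0.0487]
orientation: [-0.0, 0.707, 0.708, -0.0]
contact_force: [0.4, 0.1, -3.8]
finger_gap: 0.681
t: 32.25
eef_pos: [0.5496, 0.2987, 0.0483]
orientation: [0.0, 0.707, 0.708, 0.0]
contact_force: [-0.2, -1.1, -1.4]
finger_gap: 0.685
```

Weight is being taken up by the tray; release and lift.

```bash
python3 -m inch '[{"travel":[0,0,0.0007],"turn":[0,0,0]},{"travel":[0,0,0.0007],"turn":[0,0,0]}]'; python3 -m inch '[{"travel":[0,0,0],"turn":[0,0,0]},{"travel":[0,0,0],"turn":[0,0,0]},{"travel":[0,0,0],"turn":[0,0,0]},{"travel":[0,0,0],"turn":[0,0,0]},{"travel":[0,0,0],"turn":[0,0,0]}]' 1; python3 -m inch '[{"travel":[0,0,-0.02],"turn":[0,0,0]},{"travel":[0,0,-0.05],"turn":[0,0,0]},{"travel":[0,0,-0.1],"turn":[0,0,0]},{"travel":[0,0,-0.15],"turn":[0,0,0]},{"travel":[0,0,-0.19],"turn":[0,0,0]},{"travel":[0,0,-0.2],"turn":[0,0,0]},{"travel":[-0.04,-0.005,-0.2],"turn":[0,0,0]},{"travel":[-0.09,-0.012,-0.2],"turn":[0,0,0]},{"travel":[-0.14,-0.018,-0.2],"turn":[0,0,0]},{"travel":[-0.19,-0.024,-0.2],"turn":[0,0,0]},{"travel":[-0.24,-0.031,-0.2],"turn":[0,0,0]},{"travel":[-0.28,-0.037,-0.2],"turn":[0,0,0]}]';python3 -m inch '[{"travel":[-0.02,-0.003,0],"turn":[0,0,0]},{"travel":[-0.0237,-0.003,0],"turn":[0,0,0]},{"travel":[-0.0237,-0.003,0],"turn":[0,0,0]},{"travel":[-0.0237,-0.003,0],"turn":[0,0,0]}]'
cat > look.py <<'E'
from h import *
import sys
T=tool();print(T.round(4)[:3,3])
im=env.grab_frame('wrist');im2=env.grab_frame('scene')
crop(im,0,0,512,384,1.5,[(ring(float(a.split(',')[0]),float(a.split(',')[1]),float(a.split(',')[2]),.03),(0,255,0)) for a in sys.argv[2:]],'wrist',f'pics/{sys.argv[1]}w.png',T)
cv2.imwrite(f'pics/{sys.argv[1]}s.png',im2[:,:,::-1])
E
python3 look.py a1 .5105,-.005,.09 .459,-.112,.09 .5497,.2985,.096
```

```text
t: 32.5
eef_pos: [0.5498, 0.2988, 0.0482]
orientation: [0.0, 0.707, 0.708, 0.001]
contact_force: [-2.3, -0.5, 5.2]
finger_gap: 0.688
t: 33.12
eef_pos: [0.5494, 0.2987, 0.0471]
orientation: [-0.0, 0.707, 0.708, -0.0]
contact_force: [0.2, 0.3, -0.8]
finger_gap: 1.002
t: 34.62
eef_pos: [0.5121, 0.0168, 0.2462]
orientation: [-0.0, 0.707, 0.707, -0.0]
contact_force: [-0.0, 0.1, -0.2]
finger_gap: 1.001
t: 35.12
eef_pos: [0.5099, -0.0043, 0.2468]
orientation: [-0.0, 0.706, 0.708, -0.0]
contact_force: [-0.4, -0.4, 0.3]
finger_gap: 1.001
[ 0.5099 -0.0043  0.2468]
```

View pics/a1w.png

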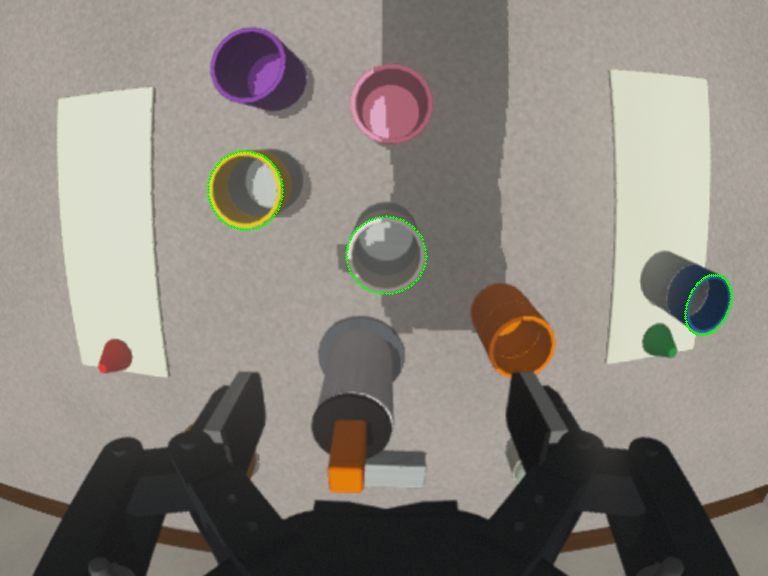

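View pics/a1s.png

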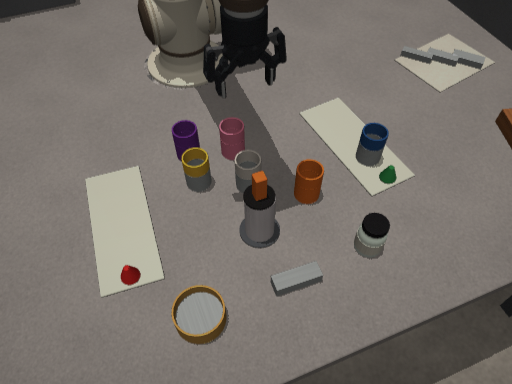

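```bash
python3 -m inch '[{"travel":[0,0.0006,0.04],"turn":[0,0,0]},{"travel":[0,0.0006,0.08],"turn":[0,0,0]},{"travel":[0,0.0006,0.115],"turn":[0,0,0]},{"travel":[0,0.0006,0.145],"turn":[0,0,0]},{"travel":[0,0.0006,0.175],"turn":[0,0,0]},{"travel":[0,0.0006,0.197],"turn":[0,0,0]},{"travel":[0,0.0006,0.206],"turn":[0,0,0]},{"travel":[0,0.0006,0.206],"turn":[0,0,0]},{"travel":[0,0.0006,0.206],"turn":[0,0,0]}]'; python3 -m inch '[{"travel":[0,0,0],"turn":[0,0,0]},{"travel":[0,0,0],"turn":[0,0,0]},{"travel":[0,0,0],"turn":[0,0,0]},{"travel":[0,0,0],"turn":[0,0,0]},{"travel":[0,0,0],"turn":[0,0,0]},{"travel":[0,0,0],"turn":[0,0,0]}]' 0.5 40; python3 -m inch '[{"travel":[0,0,-0.01],"turn":[0,0,0]},{"travel":[0,0,-0.03],"turn":[0,0,0]},{"travel":[0,0,-0.06],"turn":[0,0,0]},{"travel":[0,0,-0.09],"turn":[0,0,0]},{"travel":[0,0,-0.12],"turn":[0,0,0]},{"travel":[0,0,-0.14],"turn":[0,0,0]},{"travel":[0,0,-0.14],"turn":[0,0,0]},{"travel":[0,0,-0.14],"turn":[0,0,0]}]'
```

```text
t: 36.35
eef_pos: [0.5111, -0.005, 0.0422]
orientation: [0.001, 0.707, 0.708, 0.0]
contact_force: [0.6, 0.2, -0.2]
finger_gap: 1.001
t: 37.1
eef_pos: [0.5111, -0.0051, 0.0424]
orientation: [0.001, 0.707, 0.708, 0.001]
contact_force: [-0.2, 1.2, 6.0]
finger_gap: 0.689
t: 38.1
eef_pos: [0.5101, -0.0051, 0.1802]
orientation: [-0.0, 0.707, 0.708, -0.0]
contact_force: [-0.3, -0.1, -3.2]
finger_gap: 0.693
```

```bash
python3 -m inch '[{"travel":[0.03,-0.005,0],"turn":[0,0,0]},{"travel":[0.08,-0.012,0],"turn":[0,0,0]},{"travel":[0.13,-0.02,0],"turn":[0,0,0]},{"travel":[0.18,-0.027,0],"turn":[0,0,0]},{"travel":[0.23,-0.035,0],"turn":[0,0,0]},{"travel":[0.27,-0.041,0],"turn":[0,0,0]},{"travel":[0.29,-0.045,0],"turn":[0,0,0]},{"travel":[0.2946,-0.045,0],"turn":[0,0,0]},{"travel":[0.2946,-0.045,0],"turn":[0,0,0]},{"travel":[0.2946,-0.045,0],"turn":[0,0,0]}]'; python3 -m inch '[{"travel":[0,0,0.03],"turn":[0,0,0]},{"travel":[0,0,0.06],"turn":[0,0,0]},{"travel":[0,0,0.09],"turn":[0,0,0]},{"travel":[0,0,0.115],"turn":[0,0,0]},{"travel":[0,0,0.126],"turn":[0,0,0]},{"travel":[0,0,0.129],"turn":[0,0,0]},{"travel":[0,0,0.130],"turn":[0,0,0]},{"travel":[0,0,0.130],"turn":[0,0,0]}]'
```

```text
t: 39.35
eef_pos: [0.4653, 0.2884, 0.1811]
orientation: [0.0, 0.707, 0.707, -0.0]
contact_force: [0.2, -0.7, -4.2]
finger_gap: 0.689
t: 40.35
eef_pos: [0.4655, 0.2896, 0.0521]
orientation: [0.0, 0.707, 0.708, 0.001]
contact_force: [0.5, 0.2, -3.0]
finger_gap: 0.693
```

```bash
python3 -m inch '[{"travel":[0,0,0.002],"turn":[0,0,0]},{"travel":[0,0,0.003],"turn":[0,0,0]},{"travel":[0,0,0.003],"turn":[0,0,0]}]';  python3 -m inch '[{"travel":[0,0,0.001],"turn":[0,0,0]},{"travel":[0,0,0.001],"turn":[0,0,0]}]';  python3 -m inch '[{"travel":[0,0,0.0007],"turn":[0,0,0]},{"travel":[0,0,0.0007],"turn":[0,0,0]}]'
```

```text
t: 40.72
eef_pos: [0.4652, 0.2896, 0.0486]
orientation: [0.0, 0.707, 0.708, 0.0]
contact_force: [0.3, 0.6, -0.1]
finger_gap: 0.689
t: 40.98
eef_pos: [0.4655, 0.2897, 0.0485]
orientation: [0.0, 0.707, 0.708, 0.001]
contact_force: [-1.6, -1.1, 6.0]
finger_gap: 0.692
t: 41.22
eef_pos: [0.4657, 0.2898, 0.0484]
orientation: [0.0, 0.707, 0.708, 0.001]
contact_force: [-3.6, -0.8, 11.2]
finger_gap: 0.688
```

```bash
python3 -m inch '[{"travel":[0,0,-0.001],"turn":[0,0,0]},{"travel":[0,0,-0.001],"turn":[0,0,0]},{"travel":[0,0,-0.001],"turn":[0,0,0]},{"travel":[0,0,-0.001],"turn":[0,0,0]},{"travel":[0,0,-0.001],"turn":[0,0,0]}]' 1; python3 -m inch '[{"travel":[0,0,-0.02],"turn":[0,0,0]},{"travel":[0,0,-0.05],"turn":[0,0,0]},{"travel":[0,0,-0.1],"turn":[0,0,0]},{"travel":[0,0,-0.15],"turn":[0,0,0]},{"travel":[0,0,-0.19],"turn":[0,0,0]},{"travel":[0,0,-0.2],"turn":[0,0,0]},{"travel":[-0.04,-0.001,-0.2],"turn":[0,0,0]},{"travel":[-0.09,-0.002,-0.2],"turn":[0,0,0]},{"travel":[-0.14,-0.003,-0.2],"turn":[0,0,0]},{"travel":[-0.19,-0.004,-0.2],"turn":[0,0,0]},{"travel":[-0.24,-0.004,-0.2],"turn":[0,0,0]},{"travel":[-0.29,-0.005,-0.2],"turn":[0,0,0]}]';python3 -m inch '[{"travel":[-0.05,-0.001,0],"turn":[0,0,0]},{"travel":[-0.09,-0.001,0],"turn":[0,0,0]},{"travel":[-0.11,-0.0015,0],"turn":[0,0,0]},{"travel":[-0.1116,-0.0015,0],"turn":[0,0,0]},{"travel":[-0.1116,-0.0015,0],"turn":[0,0,0]},{"travel":[-0.1116,-0.0015,0],"turn":[0,0,0]}]'
python3 look.py a2 .459,-.112,.09 .5497,.2985,.096 .4655,.2897,.096
```

```text
t: 41.85
eef_pos: [0.465, 0.2894, 0.0474]
orientation: [-0.0, 0.707, 0.708, -0.0]
contact_force: [0.2, 0.3, -0.4]
finger_gap: 1.002
t: 43.35
eef_pos: [0.46, -0.0021, 0.2465]
orientation: [-0.0, 0.707, 0.708, -0.0]
contact_force: [0.5, 0.3, -0.2]
finger_gap: 0.999
t: 44.1
eef_pos: [0.4591, -0.1114, 0.2473]
orientation: [-0.0, 0.706, 0.708, -0.0]
contact_force: [0.4, 0.4, 0.6]
finger_gap: 0.999
[ 0.4591 -0.1114  0.2473]
```

View pics/a2w.png

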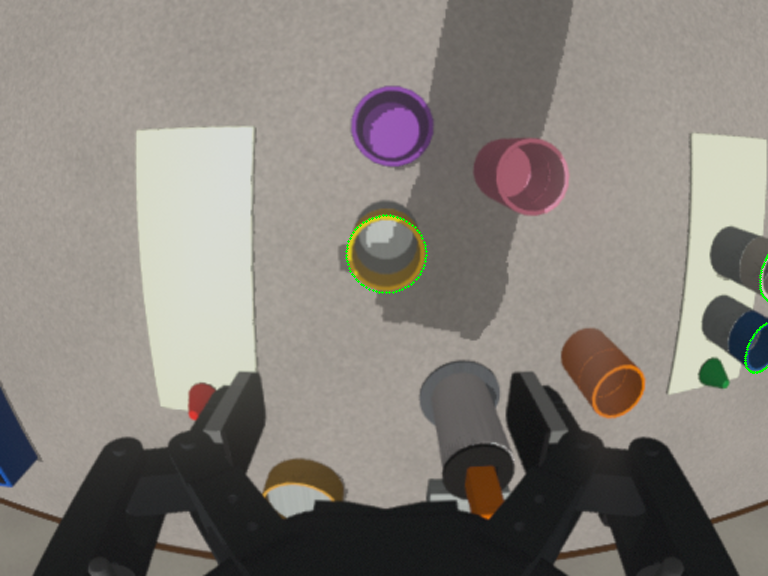

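View pics/a2s.png

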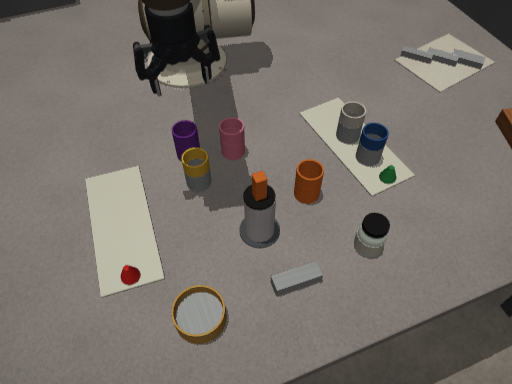

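Yellow sits under the gripper on its ring (387,254). Grasp it.

```bash
python3 -m inch '[{"travel":[-0.0005,0,0.04],"turn":[0,0,0]},{"travel":[-0.0005,0,0.08],"turn":[0,0,0]},{"travel":[-0.0005,0,0.115],"turn":[0,0,0]},{"travel":[-0.0005,0,0.145],"turn":[0,0,0]},{"travel":[-0.0005,0,0.175],"turn":[0,0,0]},{"travel":[-0.0005,0,0.197],"turn":[0,0,0]},{"travel":[-0.0005,0,0.206],"turn":[0,0,0]},{"travel":[-0.0005,0,0.206],"turn":[0,0,0]},{"travel":[-0.0005,0,0.206],"turn":[0,0,0]}]'; python3 -m inch '[{"travel":[0,0,0],"turn":[0,0,0]},{"travel":[0,0,0],"turn":[0,0,0]},{"travel":[0,0,0],"turn":[0,0,0]},{"travel":[0,0,0],"turn":[0,0,0]},{"travel":[0,0,0],"turn":[0,0,0]},{"travel":[0,0,0],"turn":[0,0,0]}]' 0.5 40; python3 -m inch '[{"travel":[0,0,-0.01],"turn":[0,0,0]},{"travel":[0,0,-0.03],"turn":[0,0,0]},{"travel":[0,0,-0.06],"turn":[0,0,0]},{"travel":[0,0,-0.09],"turn":[0,0,0]},{"travel":[0,0,-0.12],"turn":[0,0,0]},{"travel":[0,0,-0.15],"turn":[0,0,0]},{"travel":[0,0,-0.15],"turn":[0,0,0]},{"travel":[0,0,-0.15],"turn":[0,0,0]}]'
```

```text
t: 45.32
eef_pos: [0.4597, -0.1127, 0.0425]
orientation: [0.001, 0.707, 0.708, 0.0]
contact_force: [0.0, -0.4, -0.7]
finger_gap: 1.005
t: 46.08
eef_pos: [0.4597, -0.1127, 0.0426]
orientation: [0.001, 0.707, 0.708, 0.001]
contact_force: [-0.9, 2.1, 5.8]
finger_gap: 0.681
t: 47.08
eef_pos: [0.4588, -0.1126, 0.1903]
orientation: [-0.001, 0.707, 0.708, -0.0]
contact_force: [0.1, -0.4, -2.9]
finger_gap: 0.681
```

```bash
python3 -m inch '[{"travel":[0.03,-0.006,0],"turn":[0,0,0]},{"travel":[0.08,-0.016,0],"turn":[0,0,0]},{"travel":[0.13,-0.026,0],"turn":[0,0,0]},{"travel":[0.18,-0.036,0],"turn":[0,0,0]},{"travel":[0.23,-0.046,0],"turn":[0,0,0]},{"travel":[0.28,-0.056,0],"turn":[0,0,0]},{"travel":[0.33,-0.066,0],"turn":[0,0,0]},{"travel":[0.37,-0.074,0],"turn":[0,0,0]},{"travel":[0.39,-0.078,0],"turn":[0,0,0]},{"travel":[0.3936,-0.078,0],"turn":[0,0,0]},{"travel":[0.3936,-0.078,0],"turn":[0,0,0]},{"travel":[0.3936,-0.078,0],"turn":[0,0,0]}]'; python3 -m inch '[{"travel":[0,0,0.03],"turn":[0,0,0]},{"travel":[0,0,0.06],"turn":[0,0,0]},{"travel":[0,0,0.09],"turn":[0,0,0]},{"travel":[0,0,0.12],"turn":[0,0,0]},{"travel":[0,0,0.136],"turn":[0,0,0]},{"travel":[0,0,0.139],"turn":[0,0,0]},{"travel":[0,0,0.140],"turn":[0,0,0]},{"travel":[0,0,0.140],"turn":[0,0,0]}]'
```

```text
t: 48.58
eef_pos: [0.3807, 0.28, 0.1912]
orientation: [0.0, 0.707, 0.707, -0.0]
contact_force: [0.0, -0.1, -3.1]
finger_gap: 0.681
t: 49.58
eef_pos: [0.3811, 0.2811, 0.0525]
orientation: [0.0, 0.707, 0.708, 0.001]
contact_force: [-0.1, -0.3, -3.5]
finger_gap: 0.679
```

```bash
python3 -m inch '[{"travel":[0,0,0.002],"turn":[0,0,0]},{"travel":[0,0,0.003],"turn":[0,0,0]},{"travel":[0,0,0.003],"turn":[0,0,0]}]';  python3 -m inch '[{"travel":[0,0,0.001],"turn":[0,0,0]},{"travel":[0,0,0.001],"turn":[0,0,0]}]'
```

```text
t: 49.95
eef_pos: [0.3807, 0.2809, 0.0487]
orientation: [0.0, 0.707, 0.708, 0.0]
contact_force: [0.0, 0.6, -1.3]
finger_gap: 0.685
t: 50.2
eef_pos: [0.381, 0.281, 0.0486]
orientation: [0.0, 0.707, 0.708, 0.001]
contact_force: [-1.3, -1.7, 7.6]
finger_gap: 0.681
```

```bash
python3 -m inch '[{"travel":[0,0,-0.001],"turn":[0,0,0]},{"travel":[0,0,-0.001],"turn":[0,0,0]},{"travel":[0,0,-0.001],"turn":[0,0,0]},{"travel":[0,0,-0.001],"turn":[0,0,0]},{"travel":[0,0,-0.001],"turn":[0,0,0]}]' 1; python3 -m inch '[{"travel":[0,0,-0.02],"turn":[0,0,0]},{"travel":[0,0,-0.05],"turn":[0,0,0]},{"travel":[0,0,-0.1],"turn":[0,0,0]},{"travel":[0,0,-0.15],"turn":[0,0,0]},{"travel":[0,0,-0.19],"turn":[0,0,0]},{"travel":[0,0,-0.2],"turn":[0,0,0]},{"travel":[0,0,-0.2],"turn":[0,0,0]}]'
python3 look.py a3 .3812,.281,.096 .5497,.2985,.096 .4655,.2897,.096
python3 -m inch '[{"travel":[0.035,-0.035,0],"turn":[0,0,0]},{"travel":[0.07,-0.07,0],"turn":[0,0,0]},{"travel":[0.105,-0.105,0],"turn":[0,0,0]},{"travel":[0.14,-0.14,0],"turn":[0,0,0]},{"travel":[0.17,-0.17,0],"turn":[0,0,0]},{"travel":[0.2,-0.2,0],"turn":[0,0,0]},{"travel":[0.2,-0.2,0],"turn":[0,0,0]},{"travel":[0.2,-0.2,0],"turn":[0,0,0]}]'
python3 - <<'E'
from h import *
im=env.grab_frame('top');im2=env.grab_frame('scene')
crop(im,0,0,512,384,1.5,[(ring(x,y,.096,.03),(0,0,255)) for x,y in((.3812,.281),(.5497,.2985),(.4655,.2897))]+[(ring(.6407,-.0325,.131,.032),(0,255,0))],'top','pics/t4.png')
cv2.imwrite('pics/s4b.png',im2[:,:,::-1])
E
```

```text
t: 50.82
eef_pos: [0.3805, 0.2808, 0.0484]
orientation: [-0.0, 0.707, 0.708, -0.0]
contact_force: [-0.0, 0.7, -0.6]
finger_gap: 1.003
t: 51.7
eef_pos: [0.3807, 0.2809, 0.2483]
orientation: [0.0, 0.707, 0.708, 0.0]
contact_force: [0.2, 0.3, -1.0]
finger_gap: 1.0
[0.3807 0.2809 0.2483]
t: 52.8
eef_pos: [0.1803, 0.48, 0.2474]
orientation: [0.001, 0.706, 0.708, -0.001]
contact_force: [-0.8, -0.6, 0.3]
finger_gap: 1.0
```

View pics/a3w.png

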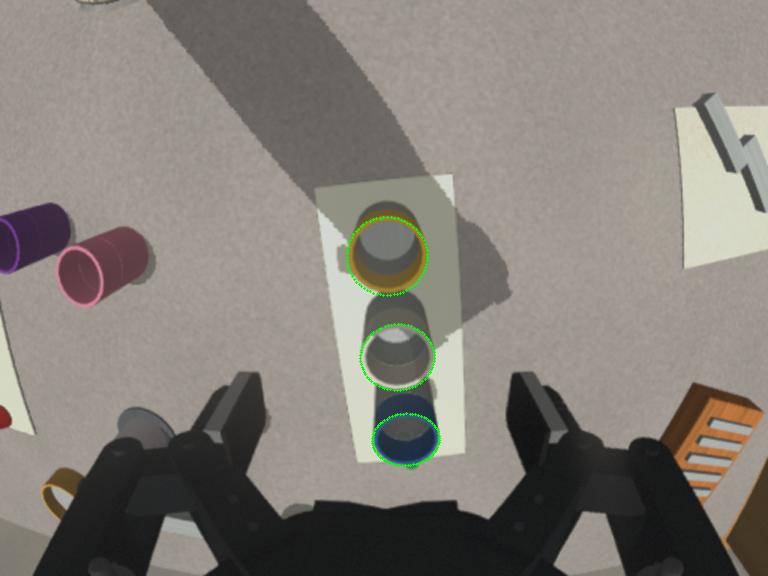

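View pics/t4.png

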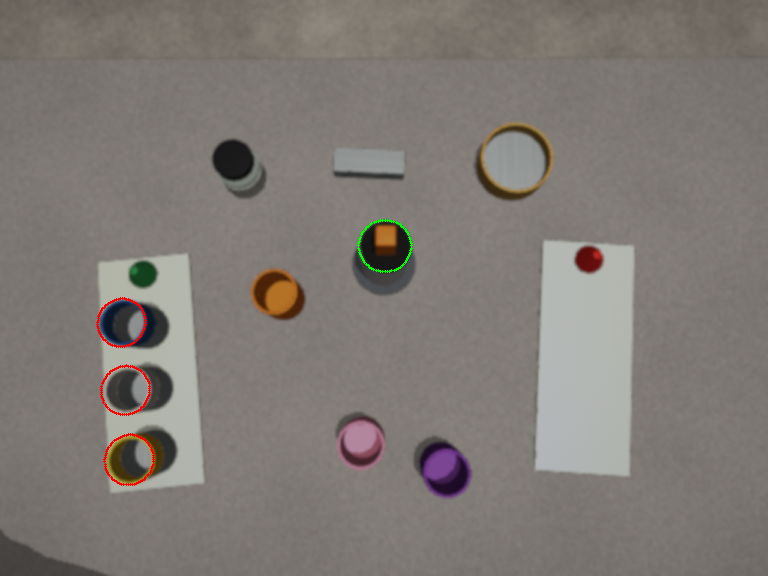

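View pics/s4b.png

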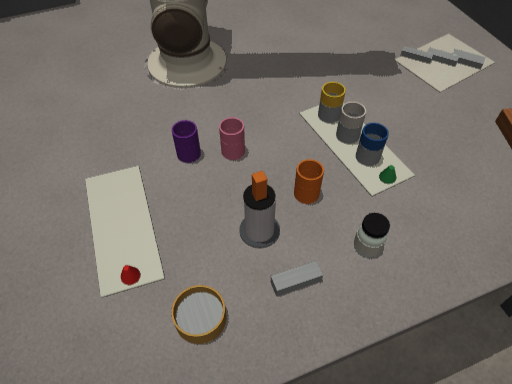

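Final images show all three cans upright on the green-marker tray (the feet are inside its outline), the brush hanging, and the bystanders and decoys where they were.

```bash
python3 - <<'E'
from rig import env
print(env.hand_in(), env.observe()['t'])
E
```

```text
the job is handed in; nothing more can be done
the job is handed in; nothing more can be done
```

I finished the job and handed it in at about 53 s of the 210 s allowed. `hand_in` reports no verdict.

- **Brushing:** white, then yellow, then blue, two strokes each. Every stroke pressed on the canister's floor with 14–23 N. Each first stroke was drawn up to about 93 mm and each second stroke higher, above the 90 mm mouth.
- **Putting away:** the brush is back in its holder. The three canisters stand on the green-marker tray, in the order yellow, white, blue from near to far.
- **Final check:** the wrist, top and scene pictures agree. All three canisters stand upright with their bases inside the tray outline, and the brush hangs by its guard on the rim. The gauge block, jar, brass pan, the orange, pink and purple look-alikes and the red-marker tray look undisturbed. The gripper was well clear and touching nothing.
- **Disagreements:** the top camera placed some canisters about 3 mm off the wrist camera in y, so I used the wrist readings. I saw no canister knocked aside. I saw no force near the limits in the readings after each move.

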